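# Clamp the slide carriers on the scanner stage and start it

### The job

Load the slide stage: clamp every slide carrier lying on the worktop in the bay of its own colour, lying flat and home against the bay's end stop and side stops, held there by the bay's sprung curved arm (an arm drawn fully back stays on its catch; pushing the bay's coloured plunger right down lets it swing in onto the carrier). Once all the carriers are clamped, push the red start lever fully down and let it come up again, leaving the carriers clamped and the vial, cup and bottle standing where they are.

Things in the scene. Friction and masses are not known exactly. Their poses are not given: they have to be found in the camera images.
- seat_blue (a point): Where the middle of a carrier lies when seated in the bay with the blue patch: 7 mm above the top of the slide stage, a fixed smooth white plate 174 x 382 x 12 mm with three like bays 124 mm apart. Axes of the bay: x along the carrier to the end stop (steel block 10 mm high, face at x = +42 mm), y to the side stops (two blocks 10 mm high, 12 mm long, faces at y = +28 mm), z up.
- seat_yellow (a point): The same point, with the same axes, in the yellow bay (the middle one). The side stops stand at x = -29 and +29 mm with an open gap between them for a finger; the -x and -y sides of a bay have no edge. The end stop and side stops are the fixed edges. The place and turn of the whole stage vary.
- seat_green (a point): The same point, with the same axes, in the green bay. In every bay the arm's upright hinge is at x = -90, y = +23 mm from the seat point and the plunger at x = -40, y = -66 mm.
- clip_blue (a joint): Angle (rad) of the blue bay's sprung curved steel arm. 0 = swung in, blocking the bay; grows as drawn back (clockwise from above); about 0.20 with its smooth tip on a seated carrier's clipped corner. 3 to 6 N at the tip, about 9 N over the catch. Drawn past 0.68 (end 0.80) it stays on its catch at about 0.62 until the plunger is pushed; then it swings in and pushes a carrier up to 6 mm short home.
- post_blue (a point): Upright round black finger post, 10 mm in diameter, on the tip of the blue arm, 70 mm from the arm's hinge; this point is on its axis, 42 mm above the worktop; it can be gripped from 12 mm below to 11 mm above (the top). Moves with the arm.
- plunger_blue (a point): Centre of the top of the blue bay's round plunger cap, 22 mm across, 52 mm above the worktop when up. Sprung: travels 10 mm down, 3 N to start and 6 N fully down; lets the arm go after about 7 mm and springs up again. It also dips by itself while the arm is drawn over the catch.
- carrier_blue_mid (a point): Middle (half-way up) of the blue slide carrier, which may be absent: a loose flat frame 84 mm long (its x axis), 56 mm wide (y), 14 mm high (z up), its four corners clipped by 10 mm, a glass slide in its window; about 60 g, smooth. Both ways round are alike and both are right.
- carrier_blue: The same blue carrier; origin at the centre of its underside.
- clip_yellow (a joint): Angle (rad) of the yellow bay's sprung curved steel arm. 0 = swung in, blocking the bay; grows as drawn back (clockwise from above); about 0.20 with its smooth tip on a seated carrier's clipped corner. 3 to 6 N at the tip, about 9 N over the catch. Drawn past 0.68 (end 0.80) it stays on its catch at about 0.62 until the plunger is pushed; then it swings in and pushes a carrier up to 6 mm short home.
- post_yellow (a point): Upright round black finger post, 10 mm in diameter, on the tip of the yellow arm, 70 mm from the arm's hinge; this point is on its axis, 42 mm above the worktop; it can be gripped from 12 mm below to 11 mm above (the top). Moves with the arm.
- plunger_yellow (a point): Centre of the top of the yellow bay's round plunger cap, 22 mm across, 52 mm above the worktop when up. Sprung: travels 10 mm down, 3 N to start and 6 N fully down; lets the arm go after about 7 mm and springs up again. It also dips by itself while the arm is drawn over the catch.
- carrier_yellow_mid (a point): Middle (half-way up) of the yellow slide carrier, which may be absent: a loose flat frame 84 mm long (its x axis), 56 mm wide (y), 14 mm high (z up), its four corners clipped by 10 mm, a glass slide in its window; about 60 g, smooth. Both ways round are alike and both are right.
- carrier_yellow: The same yellow carrier; origin at the centre of its underside.
- clip_green (a joint): Angle (rad) of the green bay's sprung curved steel arm. 0 = swung in, blocking the bay; grows as drawn back (clockwise from above); about 0.20 with its smooth tip on a seated carrier's clipped corner. 3 to 6 N at the tip, about 9 N over the catch. Drawn past 0.68 (end 0.80) it stays on its catch at about 0.62 until the plunger is pushed; then it swings in and pushes a carrier up to 6 mm short home.
- post_green (a point): Upright round black finger post, 10 mm in diameter, on the tip of the green arm, 70 mm from the arm's hinge; this point is on its axis, 42 mm above the worktop; it can be gripped from 12 mm below to 11 mm above (the top). Moves with the arm.
- plunger_green (a point): Centre of the top of the green bay's round plunger cap, 22 mm across, 52 mm above the worktop when up. Sprung: travels 10 mm down, 3 N to start and 6 N fully down; lets the arm go after about 7 mm and springs up again. It also dips by itself while the arm is drawn over the catch.
- carrier_green_mid (a point): Middle (half-way up) of the green slide carrier, which may be absent: a loose flat frame 84 mm long (its x axis), 56 mm wide (y), 14 mm high (z up), its four corners clipped by 10 mm, a glass slide in its window; about 60 g, smooth. Both ways round are alike and both are right.
- carrier_green: The same green carrier; origin at the centre of its underside.
- start_lever (a joint): Angle (rad) of the sprung start lever on its white box (100 x 60 mm): 0 = up, 0.25 = fully down at its stop; about 2.5 N to start and 6 N fully down at its pad; springs up again.
- lever_pad (a point): Middle of the top of the red pad (30 x 40 mm) at the free end of the start lever, about 59 mm above the worktop when up; it goes down about 17 mm. The lever's hinge is 67 mm behind it along the point's x axis, away from the robot.
- vial: Small vial with a green and white label, 35 mm wide, 80 mm high, standing by the work; leave it alone. Origin at the centre of its underside.
- cup: Specimen cup with a blue lid, 60 mm wide, 70 mm high, standing by the work; leave it alone. Origin at the centre of its underside.
- bottle: Reagent bottle with a red cap, 42 mm wide, 98 mm high, standing by the work; leave it alone. Origin at the centre of its underside.
Mind the look-alikes: they are no part of the job. Leave any pink look-alike of the carrier_green alone.

How it is judged:
By the outcome, as a careful person would: the job done as asked, in the order asked, and still so for the second after the job is handed in, with the robot touching nothing.
Of carrier_blue, carrier_yellow, carrier_green only 2 to 3 are there at a start; the rules pass over those that are not, and their reading is None.
At some moment in a run one of carrier_blue, carrier_yellow, carrier_green may be knocked a few centimetres aside while the robot is not near it.
Once in a run the grip may slacken for a moment while it holds something.
It also fails if it takes over 210 s, if anything falls off the work surface, if the arm or the gripper's body presses on something with over 40 N, if the wrist force passes 120 N, or if a joint passes its speed limit or range.

### The arm

A 6-joint arm with a two-finger parallel gripper is mounted at the origin on a cart in front of the work surface, level with it; the furniture and walls round the work are solid. World frame = base frame: x ahead of the robot, y to its left, z up, the work surface at z = 0. Lengths are in m, angles in rad, forces in N, time in s.
With the tool pointing down it reaches from about 0.425 to 0.95 m from the base axis. Payload 3.5 kg.
Tool frame: the origin (TCP) lies between the finger pads; the fingertips stand 14 mm ahead of it and the grasp point (between the pads) lies 5 mm behind it (ctrl.tip_extent is the distance from the TCP to the fingertips, in m); x points along the fingers, z is the direction in which the jaws open and shut, and the axes are right-handed (so a half turn about x gives the same grasp; the last joint's range is limited). The gripper opens to 85 mm and grips with 20 to 120 N. Pads are 22 mm wide; open, the fingers measure 114 mm over their backs; the gripper's body (76 mm by 85 mm) begins 54 mm behind the grasp point. The pads swing forward as they close: fully open they stand 13 mm farther back than shut.
Start: joints at [1.135, 0.286, 1.577, -0, 1.279, -0.15], TCP at [0.19, 0.648, 0.245] pointing down, gripper open.
Joint ranges: [-2.77, 2.77], [-0.9, 2.22], [0.21, 2.48], [-1.53, 4.67], [0.24, 2.81], [-2.84, 2.84]. Speed limits (rad/s): [2.79, 2.79, 3.14, 3.14, 3.14, 3.14].

### API

Orientations are given as a unit quaternion [x, y, z, w].
In Python, from plant import ctrl gives the robot as it stands.
- The arm moves only by the tool move_arm, never from a script. Its argument "commands" is one flat list of numbers, 4 for each row, row after row: the shift along the tool's x, y, z in units of 25 mm (1.0 is 25 mm), then the turn about the tool's x in units of 5 degrees (1.0 is 5 degrees). A call has 1 to 20 rows; each row shifts and turns the commanded pose from where the row before left it, along the tool's axes as they then stand; what a row does not reach is not made up. A row lasts 1/8 s, in which the tool goes at most 62.5 mm and 10.7 degrees, less where a joint would pass 70% of its speed; a pose out of reach is approached as far as the arm can. A call is refused whole if a number of a shift passes 1 or a number of a turn 1, either way. A call with a gripper value outside its range is refused whole. "jaw" is the finger opening in mm, from 0 to 85.4, set as the call begins (left out, the last holds). The fingers move at their own pace and stop on an object; "force" is the grip in N (left out, the last holds). Time passes only in rows, so rows that do not move let the fingers close. It gives the time, the measured TCP pose, the force and the opening at its end, in the units of the state.
- ctrl.get_state(): the state, without advancing time (a new reading comes with each control period).
- ctrl.read_camera(name): name is "scene" or "top"; returns the picture (400x640x3 uint8, red, green, blue); there is no depth.
- ctrl.get_calibration(name): a dict with "camera_matrix" (3x3 intrinsics, pixels), "camera_from_world" (4x4, takes a point from world to camera coordinates). Camera axes: x right, y down, z forward; pixel columns grow to the right and rows downward; lengths in m; the calibration is good to about 2 mm. A picture is of the moment at which its call begins. get_calibration takes no time and is no camera call.
- ctrl.sign_off(): hands the job in, once; it reports no verdict.
The state is a dict: "time": time; "qpos": joint angles; "dq": joint speeds; "joint_efforts": joint torques, N m; "eef_pos": TCP position; "tcp_rot": TCP orientation; "contact_force": force on the tool from outside, world axes, zero at the start; "wrist_torque": the same for the moment, N m; "opening": opening from 0.0 (shut) to 1.0 (fully open).
Only numpy, scipy, OpenCV 4.12 (cv2) and the standard library are available. Lean on these libraries where they do the work, as an engineer would, in place of code of your own. Each camera call takes 0.05 s, during which the arm holds its last target.

## Working session

There is one attempt and no reset: what is moved stays moved. The work goes in short steps, Python scripts to look and compute and a tool call to move; the robot and the scene stay as the last step left them, time stands still between calls to the robot, and variables do not carry over. Pictures are saved under pics/ and viewed, and the job is handed in when it is done.

Besides the shell and the picture viewer there is one more tool, called as name(argument=value, ...), one argument or row to a line, values as JSON. move_arm: Moves the arm, as the interface text tells. Its arguments: {"type":"object","properties":{"commands":{"type":"array"},"jaw":{"type":"number"},"force":{"type":"number"}},"required":["commands"]}

```bash
ls; mkdir -p pics; python3 - <<'E'
from plant import ctrl
import cv2,json
s=ctrl.get_state();print(s, ctrl.tip_extent)
for n in("scene","top"):
    im=ctrl.read_camera(n);cv2.imwrite(f"pics/{n}0.png",im[:,:,::-1])
    c=ctrl.get_calibration(n);print(n,c)
E
```

```text
pics
{'time': 0.0, 'qpos': array([ 1.13497800e+00,  2.87173328e-01,  1.57817241e+00,  1.62548420e-06,
        1.27862845e+00, -1.50004121e-01]), 'dq': array([-0.00222449,  0.00163929,  0.00147637, -0.00134514,  0.00094305,
        0.00027145]), 'joint_efforts': array([-1.22470596e-03, -4.06000757e+01, -2.92616916e+01, -2.76172250e-04,
        5.69084994e-03, -9.14871805e-07]), 'eef_pos': array([0.190014  , 0.64704785, 0.24394453]), 'tcp_rot': array([-0.42408968,  0.56685556,  0.42329442,  0.56537117]), 'contact_force': array([ 0.15015146, -0.13605809,  1.23030947]), 'wrist_torque': array([-0.06055039,  0.01762159,  0.02177493]), 'opening': 1.0019614685124751} 0.014
scene {'camera_matrix': array([[482.02840924,   0.        , 324.16698049],
       [  0.        , 482.02840924, 200.8406276 ],
       [  0.        ,   0.        ,   1.        ]]), 'camera_from_world': array([[ 0.90682236, -0.42111041,  0.01841834, -0.40738506],
       [-0.3001932 , -0.67587835, -0.6731066 ,  0.20655331],
       [ 0.29590076,  0.60485905, -0.73931608,  1.7389408 ],
       [ 0.        ,  0.        ,  0.        ,  1.        ]])}
top {'camera_matrix': array([[508.737574  ,   0.        , 319.55633358],
       [  0.        , 508.737574  , 197.16666942],
       [  0.        ,   0.        ,   1.        ]]), 'camera_from_world': array([[-0.16826371, -0.98573924, -0.00233871,  0.10724269],
       [-0.77263556,  0.13335994, -0.62068463,  0.3813465 ],
       [ 0.61214509, -0.10263173, -0.78405683,  1.87187597],
       [ 0.        ,  0.        ,  0.        ,  1.        ]])}
```

View pics/scene0.png

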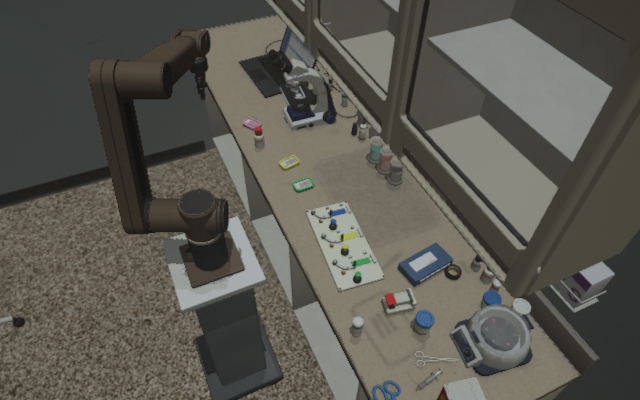

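View pics/top0.png

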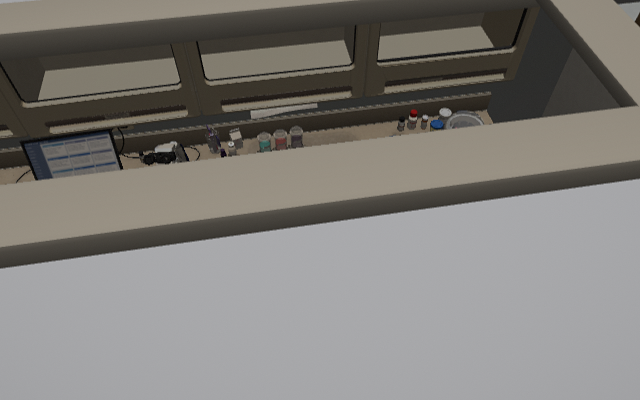

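```bash
python3 - <<'E'
import cv2
im=cv2.imread("pics/scene0.png")
cv2.imwrite("pics/c1.png",cv2.resize(im[195:295,295:395],None,fx=6,fy=6,interpolation=cv2.INTER_CUBIC))
cv2.imwrite("pics/c2.png",cv2.resize(im[100:200,230:340],None,fx=6,fy=6,interpolation=cv2.INTER_CUBIC))
cv2.imwrite("pics/c3.png",cv2.resize(im[280:350,340:450],None,fx=6,fy=6,interpolation=cv2.INTER_CUBIC))
E
```

```text
(no output)
```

View pics/c1.png

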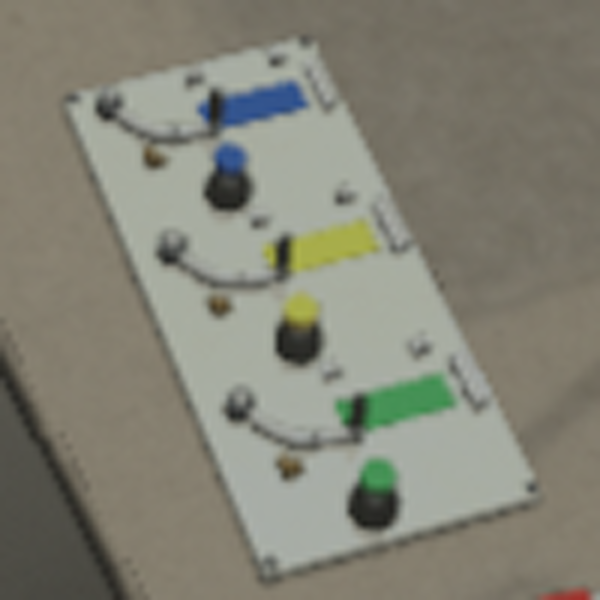

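View pics/c2.png

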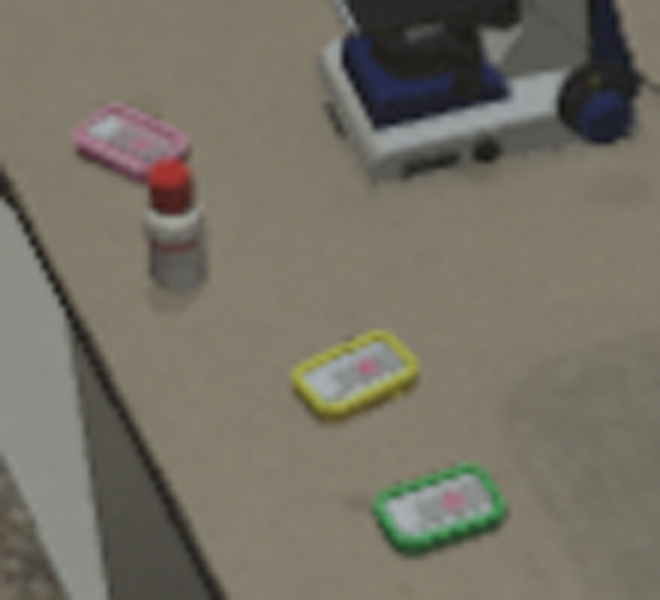

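View pics/c3.png

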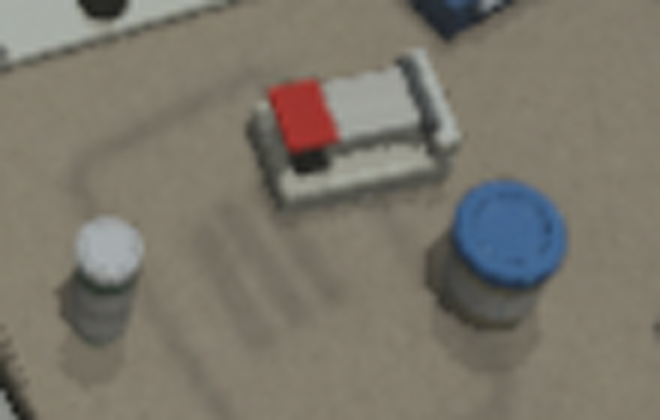

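```bash
cat > h.py <<'E'
import numpy as np, cv2
from plant import ctrl
from scipy.spatial.transform import Rotation as R
C=ctrl.get_calibration("scene");K=C["camera_matrix"];T=C["camera_from_world"]
Rc=T[:3,:3];cam=-Rc.T@T[:3,3]
def w(u,v,z):
    d=Rc.T@np.linalg.solve(K,[u,v,1.]);return (cam+d*(z-cam[2])/d[2])[:2]
def px(p):
    q=Rc@np.array(p)+T[:3,3];q=K@q;return q[:2]/q[2]
def snap(name):
    im=ctrl.read_camera("scene")[:,:,::-1].copy();cv2.imwrite("pics/"+name+".png",im);return im
def blobs(im,lo,hi,amin=8):
    hsv=cv2.cvtColor(im,cv2.COLOR_BGR2HSV);m=cv2.inRange(hsv,lo,hi)
    n,l,s,c=cv2.connectedComponentsWithStats(m)
    return [(s[i,4],tuple(s[i,:4]),c[i].round(2)) for i in range(1,n) if s[i,4]>=amin]
RG=dict(blue=((100,120,60),(125,255,255)),yellow=((24,110,90),(36,255,255)),green=((50,90,60),(80,255,255)),red=((0,150,80),(6,255,255)))
E
python3 - <<'E'
from h import *
im=cv2.imread("pics/scene0.png")
print(cam)
for k,(a,b) in RG.items(): print(k,*blobs(im,a,b),sep="\n  ")
f=lambda x,y:(x/6+295-.4,y/6+195-.4)
for n,p in dict(TL=(70,98),TR=(315,42),BR=(540,488),BL=(265,572)).items(): print(n,w(*f(*p),.012).round(4))
for n,p in dict(hb=(108,103),hy=(171,247),hg=(239,403)).items(): print(n,w(*f(*p),.035).round(4))
for n,p in dict(pb=(229,155),py=(300,305),pg=(378,470)).items(): print(n,w(*f(*p),.052).round(4))
E
```

```text
[-0.08312212 -1.08376327  1.43216265]
blue
  (np.int32(36), (np.int32(290), np.int32(107), np.int32(15), np.int32(9)), array([294.89, 112.75]))
  (np.int32(57), (np.int32(332), np.int32(209), np.int32(14), np.int32(7)), array([337.91, 212.  ]))
  (np.int32(15), (np.int32(331), np.int32(220), np.int32(4), np.int32(4)), array([332.6, 221.4]))
  (np.int32(192), (np.int32(483), np.int32(290), np.int32(18), np.int32(15)), array([491.59, 297.55]))
  (np.int32(230), (np.int32(416), np.int32(311), np.int32(18), np.int32(17)), array([424.35, 318.65]))
  (np.int32(179), (np.int32(373), np.int32(381), np.int32(27), np.int32(19)), array([386.51, 390.65]))
yellow
  (np.int32(81), (np.int32(279), np.int32(155), np.int32(20), np.int32(14)), array([288.93, 162.78]))
  (np.int32(71), (np.int32(343), np.int32(232), np.int32(15), np.int32(8)), array([349.49, 235.72]))
  (np.int32(20), (np.int32(343), np.int32(244), np.int32(5), np.int32(6)), array([344.65, 246.6 ]))
green
  (np.int32(78), (np.int32(293), np.int32(178), np.int32(21), np.int32(14)), array([302.76, 185.56]))
  (np.int32(76), (np.int32(355), np.int32(258), np.int32(15), np.int32(8)), array([362.08, 261.53]))
  (np.int32(9), (np.int32(351), np.int32(262), np.int32(3), np.int32(4)), array([352.11, 263.11]))
  (np.int32(23), (np.int32(355), np.int32(272), np.int32(6), np.int32(5)), array([357.39, 274.04]))
red
  (np.int32(27), (np.int32(255), np.int32(127), np.int32(6), np.int32(5)), array([257.56, 129.22]))
  (np.int32(85), (np.int32(385), np.int32(294), np.int32(11), np.int32(11)), array([389.93, 298.98]))
TL [0.3989 0.0581]
TR [0.5671 0.0373]
BR [ 0.5289 -0.3301]
BL [ 0.3576 -0.3151]
hb [0.4116 0.0259]
hy [ 0.3993 -0.0967]
hg [ 0.387  -0.2182]
pb [ 0.4569 -0.0574]
py [ 0.4452 -0.1798]
pg [ 0.4334 -0.3028]
```

```bash
cat > ov.py <<'E'
from h import *
import sys
def overlay(im,sy,yaw,name,th=(0,0,0),box=(295,195,100,100),s=8):
    x0,y0,a,b=box
    o=cv2.resize(im[y0:y0+b,x0:x0+a],None,fx=s,fy=s,interpolation=cv2.INTER_CUBIC)
    c,sn=np.cos(yaw),np.sin(yaw)
    W=lambda x,y,z:(sy[0]+c*x-sn*y,sy[1]+sn*x+c*y,z)
    P=lambda x,y,z:tuple(int(t) for t in ((px(W(x,y,z))-[x0,y0]+.5)*s))
    def poly(pts,col,closed=True):
        cv2.polylines(o,[np.array([P(*p) for p in pts])],closed,col,1)
    for i,dy in enumerate((.124,0,-.124)):
        for xs in(-.029,.029):
            poly([(xs-.006,dy+.028,.022),(xs+.006,dy+.028,.022)],(0,0,255),False)
            poly([(xs-.006,dy+.028,.012),(xs+.006,dy+.028,.012)],(255,0,255),False)
        poly([(.042,dy-.015,.022),(.042,dy+.015,.022)],(0,0,255),False)
        for z,r,q in((.052,.011,(-.04,-.066)),(.042,.003,(-.09,.023))):
            poly([(q[0]+r*np.cos(t),dy+q[1]+r*np.sin(t),z) for t in np.linspace(0,6.28,24)],(255,255,0))
        poly([(-.09,.023+dy,.012),(-.09,.023+dy,.042)],(255,255,0),False)
        t=-.515-th[i]
        poly([(-.09+.07*np.cos(t),dy+.023+.07*np.sin(t),z) for z in(.03,.053)],(0,165,255),False)
    cv2.imwrite("pics/"+name+".png",o)
E
python3 - <<'E'
from ov import *
overlay(cv2.imread("pics/scene0.png"),(.4916,-.1181),-.1,"ov1",box=(295,195,75,75))
E
```

```text
(no output)
```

View pics/ov1.png

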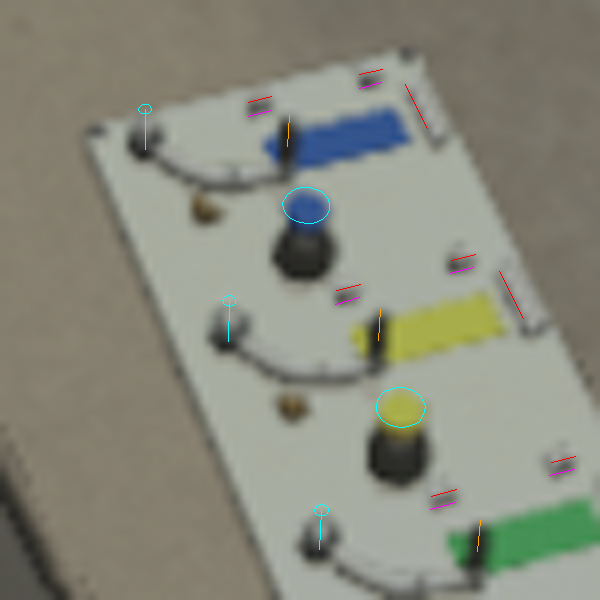

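```bash
cat >> h.py <<'E'
SY=np.array([.4916,-.1181]);YAW=-.1
BAY=dict(blue=.124,yellow=0,green=-.124)
def bay(col,x,y):
    y=y+BAY[col];c,s=np.cos(YAW),np.sin(YAW)
    return SY+[c*x-s*y,s*x+c*y]
def plan(xy,z,ang=None):
    """shift (25mm units, in present tool axes) to target; turn in 5deg units; z axis to world angle ang (mod pi)"""
    s=ctrl.get_state();M=R.from_quat(s["tcp_rot"]).as_matrix();p=s["eef_pos"]
    d=np.array([xy[0],xy[1],z])-p
    zi=np.arctan2(M[1,2],M[0,2])
    print("tcp",p.round(4),"zdir deg",np.degrees(zi).round(1),"xdown",M[:,0].round(3),"q6",s["qpos"][5].round(2),"t",s["time"],"F",s["contact_force"].round(1),"op",round(s["opening"],3))
    print("shift units (x,y,z):",(M.T@d/.025).round(2), "(world mm",(d*1000).round(1),")")
    if ang is not None:
        t=(ang-zi+np.pi/2)%np.pi-np.pi/2   # world turn ccw; tool x down => turn = -t
        print("turn units about tool x:",round(-np.degrees(t)/5,2))
        q=R.from_rotvec([0,0,t])*R.from_matrix(M)
        print("shift units if turned first:",(q.as_matrix().T@d/.025).round(2))
E
python3 - <<'E'
from h import *
d=np.array([-.77,-.64]);p=bay("yellow",*(np.array([-.029,-.0115])-.027*d))
print(p); plan(p,.1,np.arctan2(d[1],d[0])+YAW)
E
```

```text
[ 0.48400805 -0.11152924]
tcp [0.19   0.6471 0.2441] zdir deg 73.6 xdown [-0.001 -0.002 -1.   ] q6 -0.15 t 0.1 F [ 0.4 -0.   0.2] op 0.998
shift units (x,y,z): [  5.81 -19.84 -25.79] (world mm [ 294.  -758.6 -144.1] )
turn units about tool x: 7.92
shift units if turned first: [  5.77 -31.73  -7.21]
```

move_arm(
  commands=[0,0,0,0.99,0,0,0,0.99,0,0,0,0.99,0,0,0,0.99,0,0,0,0.99,0,0,0,0.99,0,0,0,0.99,0,0,0,0.99,0,-1,-0.1,0,0,-1,-0.1,0,0,-1,-0.1,0,0,-1,-0.1,0,0,-1,-0.1,0,0,-1,-0.1,0,0,-1,-0.1,0,0,-1,-0.1,0,0,-1,-0.1,0,0,-1,-0.1,0,0,-1,-0.1,0,0,-1,-0.1,0],
  jaw=0,
  force=60,
)

```text
time: 2.6
eef_pos: [0.3333, 0.3812, 0.2448]
tcp_rot: [-0.207, 0.676, 0.207, 0.676]
contact_force: [-0.2, 0.8, 0.6]
opening: -0.001
```

move_arm(
  commands=[0,-1,-0.1,0,0,-1,-0.1,0,0,-1,-0.1,0,0,-1,-0.1,0,0,-1,-0.1,0,0,-1,-0.1,0,0,-1,-0.4,0,0,-1,-0.4,0,0,-1,-0.4,0,0,-1,-0.4,0,0,-1,-0.4,0,0,-1,-0.4,0,0,-1,-0.4,0,0,-1,-0.4,0,0,-1,-0.4,0,0,-1,-0.4,0,0,-1,-0.4,0,0,-1,-0.4,0,0,-1,-0.4,0],
)

```text
time: 4.97
eef_pos: [0.4787, -0.0934, 0.2448]
tcp_rot: [-0.207, 0.676, 0.207, 0.676]
contact_force: [-0.2, -0.1, -0.0]
opening: 0.003
```

```bash
python3 - <<'E'
from h import *
d=np.array([-.77,-.64]);p=bay("yellow",*(np.array([-.029,-.0115])-.027*d))
print(p); plan(p,.048,np.arctan2(d[1],d[0])+YAW)
im=snap("s1")
cv2.imwrite("pics/s1c.png",cv2.resize(im[80:300,200:420],None,fx=2.7,fy=2.7,interpolation=cv2.INTER_CUBIC))
E
```

```text
[ 0.48400805 -0.11152924]
tcp [ 0.4787 -0.0934  0.2448] zdir deg 34.0 xdown [-0.001  0.    -1.   ] q6 -0.99 t 4.975 F [-0.2 -0.1 -0. ] op 0.003
shift units (x,y,z): [ 7.87 -0.73 -0.23] (world mm [   5.3  -18.1 -196.8] )
turn units about tool x: 0.0
shift units if turned first: [ 7.87 -0.73 -0.23]
```

View pics/s1.png

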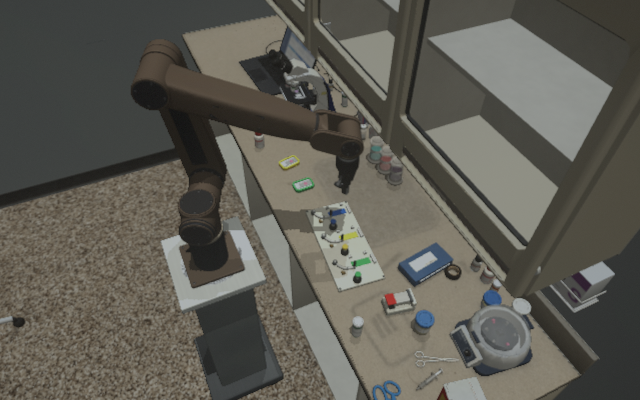

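View pics/s1c.png

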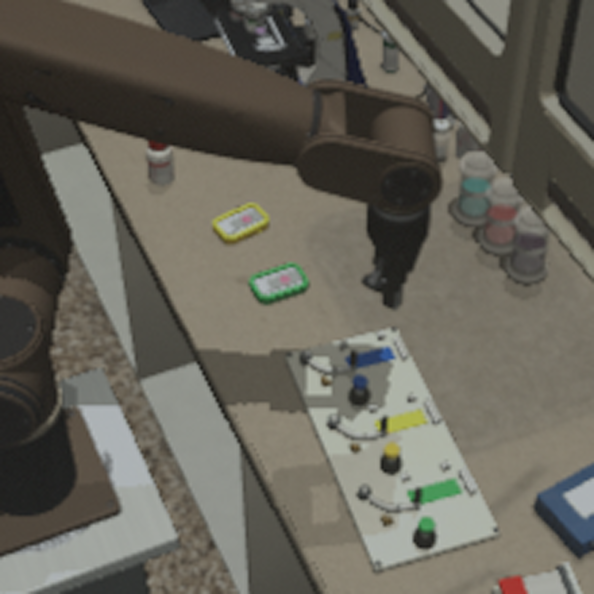

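Only carriers in view: yellow (289,162), green (303,185), and the pink look-alike (252,124); no blue carrier. The gripper is above the stage. Descending behind the yellow post.

move_arm(
  commands=[0.6,-0.73,-0.23,0,1,0,0,0,1,0,0,0,1,0,0,0,1,0,0,0,1,0,0,0,1,0,0,0,0.8,0,0,0,0.4,0,0,0,0,0,0,0],
)

```text
time: 6.28
eef_pos: [0.4835, -0.1106, 0.0492]
tcp_rot: [-0.206, 0.677, 0.208, 0.676]
contact_force: [-0.1, 0.6, -0.9]
opening: -0.001
```

```bash
python3 - <<'E'
from h import *
d=np.array([-.77,-.64])
plan(bay("yellow",-.029,-.0115),.048)
im=snap("s2")
cv2.imwrite("pics/s2c.png",cv2.resize(im[190:290,290:390],None,fx=6,fy=6,interpolation=cv2.INTER_CUBIC))
E
```

```text
tcp [ 0.4835 -0.1106  0.0492] zdir deg 34.0 xdown [-0.002  0.001 -1.   ] q6 -1.02 t 6.275 F [-0.1  0.6 -0.9] op -0.001
shift units (x,y,z): [ 0.05 -0.04 -1.09] (world mm [-21.9 -16.1  -1.2] )
```

View pics/s2c.png

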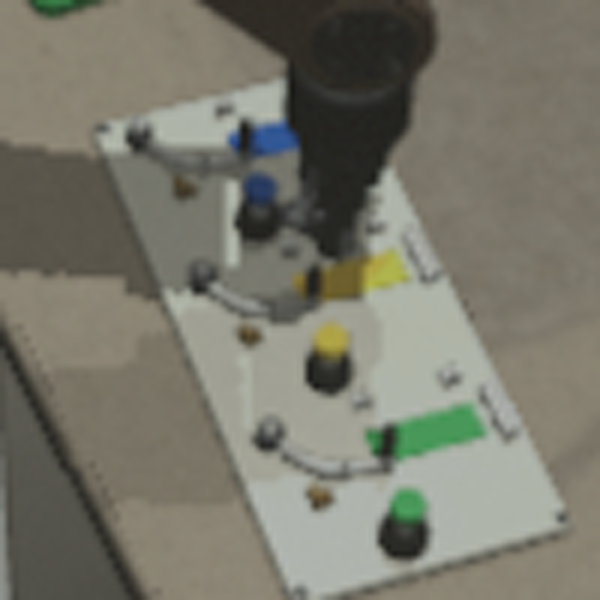

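move_arm(
  commands=[0,0,-0.4,0,0,0,-0.4,0,0,0,-0.4,0,0,0,-0.4,0],
)

```text
time: 6.82
eef_pos: [0.4533, -0.1347, 0.0521]
tcp_rot: [-0.208, 0.674, 0.205, 0.679]
contact_force: [5.9, 2.3, -0.4]
opening: 0.001
```

```bash
python3 - <<'E'
from h import *
plan(bay("yellow",-.069,-.044),.048)
im=snap("s3")
cv2.imwrite("pics/s3c.png",cv2.resize(im[190:290,290:390],None,fx=6,fy=6,interpolation=cv2.INTER_CUBIC))
E
```

```text
tcp [ 0.4533 -0.1347  0.0521] zdir deg 33.9 xdown [ 0.008 -0.002 -1.   ] q6 -1.1 t 6.825 F [ 5.9  2.3 -0.4] op 0.001
shift units (x,y,z): [ 0.15  0.1  -1.61] (world mm [-34.8 -20.3  -4.1] )
```

View pics/s3c.png

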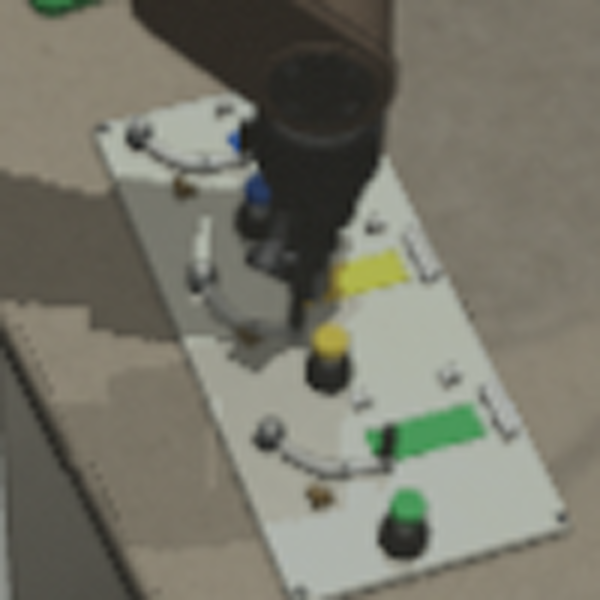

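move_arm(
  commands=[0.1,0.1,-0.3,0,0.1,0.1,-0.3,0,0,0,0,0],
)

```text
time: 7.25
eef_pos: [0.4369, -0.1385, 0.0468]
tcp_rot: [-0.208, 0.675, 0.206, 0.677]
contact_force: [2.4, 0.8, 0.4]
opening: -0.002
```

move_arm(
  commands=[0,0.05,-0.12,0,0,0,0,0],
)

```text
time: 7.5
eef_pos: [0.434, -0.1389, 0.0463]
tcp_rot: [-0.208, 0.675, 0.206, 0.677]
contact_force: [6.2, 1.2, 2.3]
opening: -0.003
```

```bash
python3 - <<'E'
from h import *
plan(bay("yellow",-.069,-.044),.048)
im=snap("s4")
cv2.imwrite("pics/s4c.png",cv2.resize(im[190:290,290:390],None,fx=6,fy=6,interpolation=cv2.INTER_CUBIC))
E
```

```text
tcp [ 0.434  -0.1389  0.0463] zdir deg 34.0 xdown [ 0.004 -0.002 -1.   ] q6 -1.13 t 7.5 F [6.2 1.2 2.3] op -0.003
shift units (x,y,z): [-0.07 -0.19 -0.87] (world mm [-15.4 -16.    1.7] )
```

View pics/s4c.png

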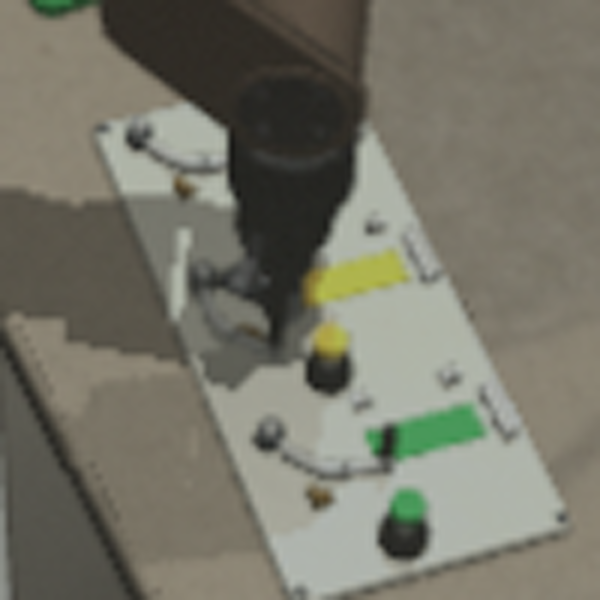

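move_arm(
  commands=[0,0.05,-0.12,0,0,0,0,0],
)

```text
time: 7.8
eef_pos: [0.4309, -0.1396, 0.0463]
tcp_rot: [-0.208, 0.675, 0.206, 0.677]
contact_force: [5.3, 0.4, 1.6]
opening: -0.003
```

move_arm(
  commands=[0,0.05,-0.12,0,0,0,0,0],
)

```text
time: 8.05
eef_pos: [0.4277, -0.1402, 0.0462]
tcp_rot: [-0.208, 0.675, 0.206, 0.677]
contact_force: [5.5, 1.6, 1.9]
opening: -0.002
```

move_arm(
  commands=[0,0.05,-0.12,0,0,0,0,0],
)

```text
time: 8.3
eef_pos: [0.4245, -0.1408, 0.0462]
tcp_rot: [-0.208, 0.675, 0.206, 0.677]
contact_force: [5.1, 0.4, 1.9]
opening: 0.001
```

move_arm(
  commands=[0,0.05,-0.12,0,0,0,0,0],
)

```text
time: 8.55
eef_pos: [0.4228, -0.1411, 0.0464]
tcp_rot: [-0.207, 0.674, 0.205, 0.679]
contact_force: [11.6, 4.0, -1.2]
opening: 0.002
```

```bash
python3 - <<'E'
from h import *
plan(bay("yellow",-.069,-.044),.048)
im=snap("s5")
cv2.imwrite("pics/s5c.png",cv2.resize(im[190:290,290:390],None,fx=6,fy=6,interpolation=cv2.INTER_CUBIC))
E
```

```text
tcp [ 0.4228 -0.1411  0.0464] zdir deg 33.9 xdown [ 0.008 -0.001 -1.   ] q6 -1.15 t 8.55 F [11.6  4.  -1.2] op 0.002
shift units (x,y,z): [-0.06 -0.37 -0.45] (world mm [ -4.3 -13.9   1.6] )
```

View pics/s5c.png

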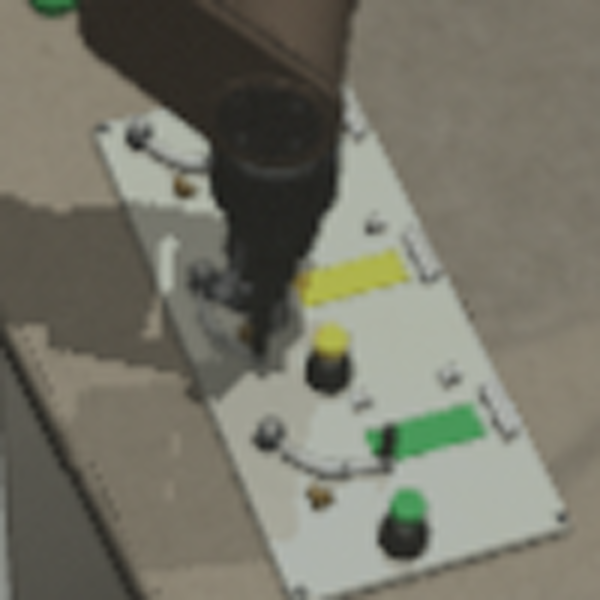

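move_arm(
  commands=[0,0.04,-0.08,0,0,0,0,0],
)

```text
time: 8.85
eef_pos: [0.4224, -0.1412, 0.0467]
tcp_rot: [-0.208, 0.672, 0.204, 0.681]
contact_force: [17.6, 5.2, -3.8]
opening: -0.003
```

move_arm(
  commands=[0,0.04,-0.08,0,0,0,0,0],
)

```text
time: 9.1
eef_pos: [0.4219, -0.1413, 0.047]
tcp_rot: [-0.208, 0.67, 0.203, 0.683]
contact_force: [23.1, 8.1, -7.8]
opening: 0.003
```

move_arm(
  commands=[0,-0.1,0.4,0,0,-0.1,0.5,0,0,0,0.4,0,-1,0,0,0,-1,0,0,0,0,0,0,0],
)

```text
time: 9.85
eef_pos: [0.4459, -0.1277, 0.0964]
tcp_rot: [-0.208, 0.676, 0.206, 0.677]
contact_force: [0.3, 0.2, -0.5]
opening: 0.0
```

```bash
python3 - <<'E'
from h import *
d=np.array([-.77,-.64]);p=bay("green",*(np.array([-.029,-.0115])-.027*d))
plan(p,.048)
im=snap("s6")
cv2.imwrite("pics/s6c.png",cv2.resize(im[190:290,290:390],None,fx=6,fy=6,interpolation=cv2.INTER_CUBIC))
E
```

```text
tcp [ 0.4459 -0.1277  0.0964] zdir deg 34.0 xdown [ 0.002 -0.001 -1.   ] q6 -1.09 t 9.85 F [ 0.3  0.2 -0.5] op 0.0
shift units (x,y,z): [ 1.94 -4.13 -1.55] (world mm [  25.8 -107.2  -48.4] )
```

View pics/s6c.png

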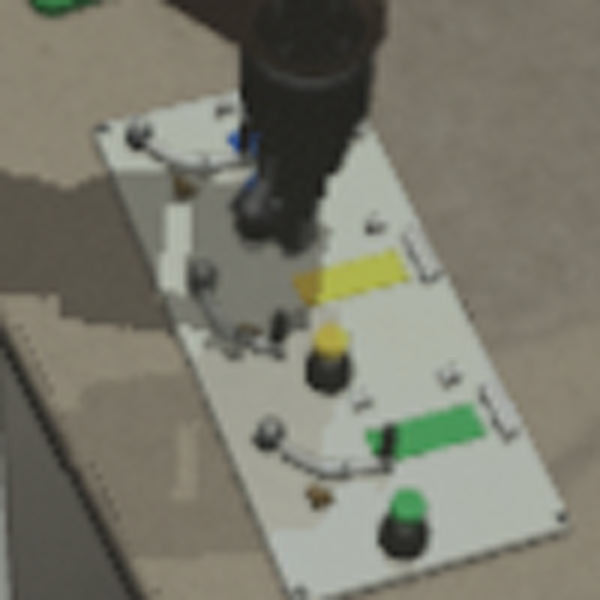

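move_arm(
  commands=[0,-0.83,-0.31,0,0,-0.83,-0.31,0,0,-0.83,-0.31,0,0,-0.83,-0.31,0,0,-0.81,-0.31,0,0.2,0,0,0,0.9,0,0,0,0.8,0,0,0,0,0,0,0],
)

```text
time: 11.02
eef_pos: [0.4694, -0.2329, 0.0457]
tcp_rot: [-0.205, 0.677, 0.209, 0.675]
contact_force: [-0.6, 0.6, 0.1]
opening: 0.003
```

move_arm(
  commands=[0,0,-0.4,0,0,0,-0.4,0,0,0,-0.4,0,0,0,-0.4,0,0,0.1,-0.3,0,0,0.1,-0.3,0,0,0.05,-0.12,0,0,0.05,-0.12,0,0,0,0,0],
)

```text
time: 12.15
eef_pos: [0.4183, -0.2645, 0.0503]
tcp_rot: [-0.209, 0.674, 0.204, 0.678]
contact_force: [5.9, -0.3, 1.5]
opening: -0.004
```

```bash
python3 - <<'E'
from h import *
plan([.410,-.2646],.048)
im=snap("s7")
cv2.imwrite("pics/s7c.png",cv2.resize(im[190:290,290:390],None,fx=6,fy=6,interpolation=cv2.INTER_CUBIC))
E
```

```text
tcp [ 0.4183 -0.2645  0.0503] zdir deg 33.9 xdown [ 0.007 -0.005 -1.   ] q6 -1.36 t 12.15 F [ 5.9 -0.3  1.5] op -0.004
shift units (x,y,z): [ 0.09  0.18 -0.28] (world mm [-8.3 -0.1 -2.3] )
```

View pics/s7c.png

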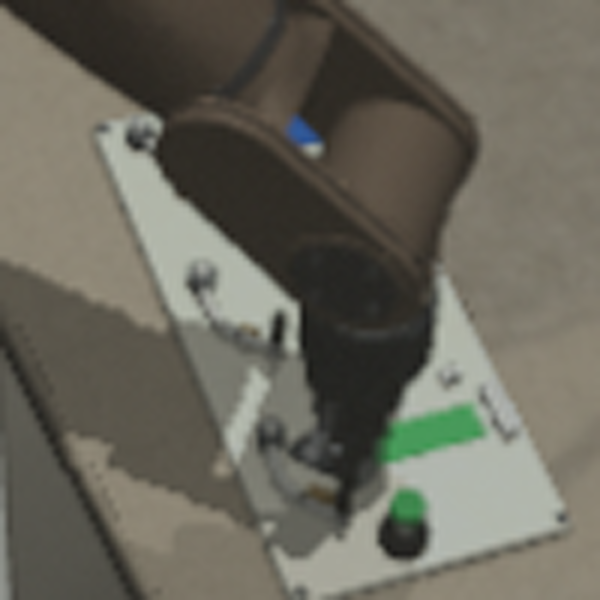

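move_arm(
  commands=[0.1,0.07,-0.12,0,0,0.07,-0.12,0,0,0,0,0],
)

```text
time: 12.58
eef_pos: [0.4115, -0.2648, 0.0479]
tcp_rot: [-0.209, 0.674, 0.204, 0.678]
contact_force: [5.4, 2.0, 2.4]
opening: 0.002
```

move_arm(
  commands=[0,0.06,-0.12,0,0,0,0,0],
)

```text
time: 12.82
eef_pos: [0.4103, -0.2651, 0.0482]
tcp_rot: [-0.209, 0.673, 0.203, 0.68]
contact_force: [13.6, 3.9, -1.7]
opening: 0.001
```

move_arm(
  commands=[0,0.04,-0.08,0,0,0,0,0],
)

```text
time: 13.08
eef_pos: [0.4098, -0.2652, 0.0484]
tcp_rot: [-0.209, 0.671, 0.202, 0.682]
contact_force: [19.8, 5.5, -2.7]
opening: 0.0
```

move_arm(
  commands=[0,-0.1,0.4,0,0,-0.1,0.5,0,0,0,0.4,0,-1,0,0,0,-1,0,0,0,-1,0,0,0,0,0,0,0],
)

```text
time: 13.95
eef_pos: [0.4342, -0.2504, 0.122]
tcp_rot: [-0.208, 0.676, 0.206, 0.677]
contact_force: [-0.1, 0.4, 0.1]
opening: 0.002
```

```bash
cat >> h.py <<'E'
def carrier(im,col,box,z=.007,s=6):
    x0,y0,a,b=box
    c=cv2.resize(im[y0:y0+b,x0:x0+a],None,fx=s,fy=s,interpolation=cv2.INTER_CUBIC)
    hsv=cv2.cvtColor(c,cv2.COLOR_BGR2HSV);lo,hi=RG[col];lo=(lo[0]-4,70,50);hi=(hi[0]+4,255,255)
    m=cv2.inRange(hsv,lo,hi)
    cs,_=cv2.findContours(m,cv2.RETR_EXTERNAL,cv2.CHAIN_APPROX_NONE)
    k=max(cs,key=cv2.contourArea)
    f=np.zeros_like(m);cv2.drawContours(f,[k],-1,255,-1)
    v,u=np.nonzero(f);P=np.array([w((a_+.5)/s-.5+x0,(b_+.5)/s-.5+y0,z) for a_,b_ in zip(u[::3],v[::3])])
    ctr=P.mean(0);ev,V=np.linalg.eigh(np.cov(P.T));d=V[:,1]*np.sign(V[0,1])
    (rc,rs,ra)=cv2.minAreaRect((P*1000).astype(np.float32))
    print(col,"ctr",ctr.round(4),"pix",(u.mean()/s+x0).round(1),(v.mean()/s+y0).round(1),"x-axis deg",np.degrees(np.arctan2(d[1],d[0])).round(1),"std mm",(np.sqrt(ev)*1000).round(1),"rect",np.round(rc,1),np.round(rs,1),round(ra,1))
    return ctr,np.arctan2(d[1],d[0])
E
python3 - <<'E'
from h import *
im=snap("s8")
carrier(im,"yellow",(270,145,40,35));
c,a=carrier(im,"green",(285,168,40,34))
plan(c,.1,a+np.pi/2)
cv2.imwrite("pics/s8c.png",cv2.resize(im[130:290,240:400],None,fx=3.7,fy=3.7,interpolation=cv2.INTER_CUBIC))
E
```

```text
Traceback (most recent call last):
  File "h.py", line 40, in carrier
    k=max(cs,key=cv2.contourArea)
ValueError: max() iterable argument is empty
```

```bash
python3 - <<'E'
from h import *
im=cv2.imread("pics/s8.png")
cv2.imwrite("pics/s8c.png",cv2.resize(im[100:300,200:400],None,fx=3,fy=3,interpolation=cv2.INTER_CUBIC))
print("from first picture:")
im=cv2.imread("pics/scene0.png");carrier(im,"yellow",(270,145,40,35));carrier(im,"green",(285,168,40,34))
E
```

```text
from first picture:
yellow ctr [0.4428 0.3478] pix 289.2 162.7 x-axis deg 20.8 std mm [19.6 25.8] rect [443.9 348.2] [94.3 73.6] 8.2
green ctr [0.4455 0.2014] pix 303.2 184.8 x-axis deg 6.9 std mm [18.1 24.3] rect [446. 201.] [88.  66.7] 0.3
```

View pics/s8c.png

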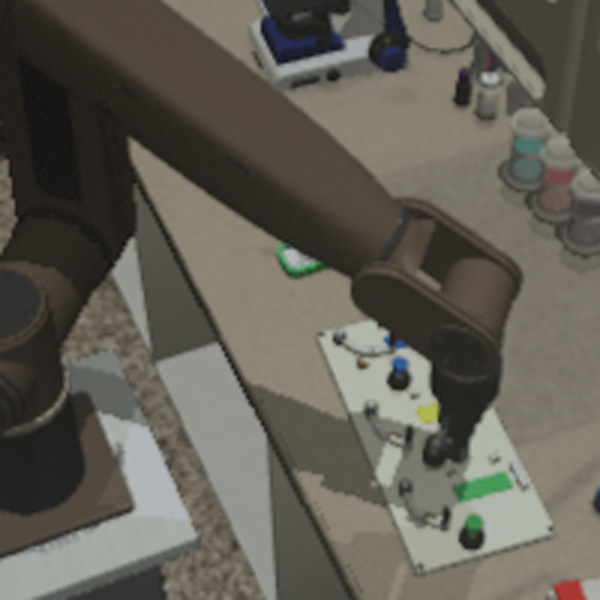

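move_arm(
  commands=[-0.8,0.72,0.85,0,-0.8,0.72,0.85,0,-0.8,0.72,0.85,0,-0.8,0.72,0.85,0,-0.8,0.72,0.85,0,0,0.72,0.85,0,0,0,0,0],
  jaw=85,
)

```text
time: 14.88
eef_pos: [0.4781, -0.0874, 0.2186]
tcp_rot: [-0.207, 0.677, 0.208, 0.675]
contact_force: [0.0, -0.3, -1.1]
opening: 0.993
```

```bash
cat >> h.py <<'E'
def edges(im,col,box,z=.007,s=6):
    x0,y0,a,b=box
    c=cv2.resize(im[y0:y0+b,x0:x0+a],None,fx=s,fy=s,interpolation=cv2.INTER_CUBIC)
    hsv=cv2.cvtColor(c,cv2.COLOR_BGR2HSV);lo,hi=RG[col];m=cv2.inRange(hsv,(lo[0]-4,70,50),(hi[0]+4,255,255))
    cs,_=cv2.findContours(m,cv2.RETR_EXTERNAL,cv2.CHAIN_APPROX_NONE);k=max(cs,key=cv2.contourArea)[:,0]
    P=np.array([w((u+.5)/s-.5+x0,(v+.5)/s-.5+y0,z) for u,v in k]);ctr=P.mean(0);ang=carrier(im,col,box)[1]
    for it in range(4):
        e=np.array([np.cos(ang),np.sin(ang)]);n=np.array([-e[1],e[0]]);q=P-ctr;xl=q@e;yl=q@n
        r=[]
        for sg in(1,-1):
            sel=(np.abs(xl)<.024)&(sg*yl>.01);pf=np.polyfit(xl[sel],yl[sel],1);r.append(pf)
        ang+=np.arctan(np.mean([p[0] for p in r]))
    print(col,"edge angle",np.degrees(ang).round(1),"slopes",[np.degrees(p[0]).round(1) for p in r],"y edges mm",[(p[1]*1000).round(1) for p in r])
    return ang
E
python3 - <<'E'
from h import *
im=snap("s9")
c,a=carrier(im,"yellow",(270,145,40,35));edges(im,"yellow",(270,145,40,35))
c,a=carrier(im,"green",(285,168,40,34));a=edges(im,"green",(285,168,40,34))
plan(c,.1,a+np.pi/2)
cv2.imwrite("pics/s9c.png",cv2.resize(im[110:250,240:380],None,fx=4.2,fy=4.2,interpolation=cv2.INTER_CUBIC))
E
```

```text
yellow ctr [0.4427 0.3478] pix 289.2 162.7 x-axis deg 20.7 std mm [19.6 25.9] rect [443.5 347.8] [94.6 73.4] 10.7
yellow ctr [0.4427 0.3478] pix 289.2 162.7 x-axis deg 20.7 std mm [19.6 25.9] rect [443.5 347.8] [94.6 73.4] 10.7
yellow edge angle 9.3 slopes [np.float64(1.4), np.float64(-1.4)] y edges mm [np.float64(35.5), np.float64(-35.5)]
green ctr [0.4456 0.2013] pix 303.2 184.8 x-axis deg 7.0 std mm [18.2 24.3] rect [446.2 201.4] [88.2 65.7] 1.1
green ctr [0.4456 0.2013] pix 303.2 184.8 x-axis deg 7.0 std mm [18.2 24.3] rect [446.2 201.4] [88.2 65.7] 1.1
green edge angle 0.9 slopes [np.float64(-0.1), np.float64(0.1)] y edges mm [np.float64(32.3), np.float64(-32.3)]
tcp [ 0.4779 -0.0882  0.2185] zdir deg 34.1 xdown [-0.003  0.001 -1.   ] q6 -0.99 t 14.925 F [ 0.4 -0.1 -0.8] op 0.997
shift units (x,y,z): [ 4.75 10.3   5.44] (world mm [ -32.3  289.5 -118.5] )
turn units about tool x: -11.35
shift units if turned first: [ 4.71  1.11 11.61]
```

View pics/s9c.png

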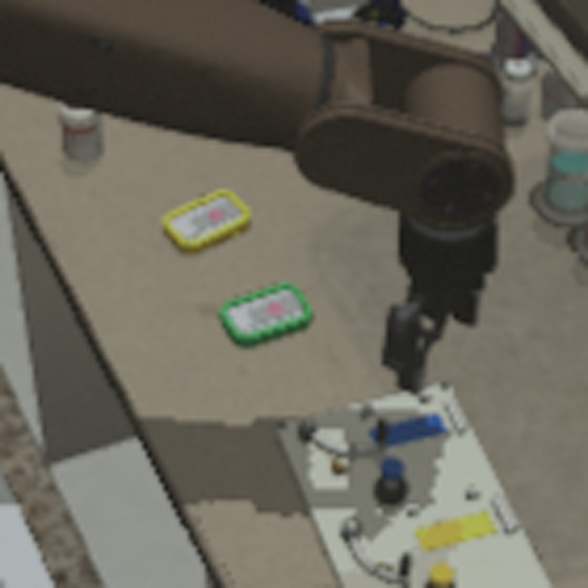

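move_arm(
  commands=[0,0,0,-0.946,0,0,0,-0.946,0,0,0,-0.946,0,0,0,-0.946,0,0,0,-0.946,0,0,0,-0.946,0,0,0,-0.946,0,0,0,-0.946,0,0,0,-0.946,0,0,0,-0.946,0,0,0,-0.946,0,0,0,-0.946,0,0,0,0],
  jaw=68,
)

```text
time: 16.55
eef_pos: [0.478, -0.0896, 0.219]
tcp_rot: [-0.502, 0.498, 0.504, 0.497]
contact_force: [-0.8, 0.4, -0.7]
opening: 0.793
```

move_arm(
  commands=[0,0.09,0.97,0,0,0.09,0.97,0,0,0.09,0.97,0,0,0.09,0.97,0,0,0.09,0.97,0,0,0.09,0.97,0,0,0.09,0.97,0,0,0.09,0.97,0,0,0.09,0.97,0,0.5,0.09,0.97,0,1,0.09,0.97,0,1,0.09,0.97,0,1,0,0,0,0.9,0,0,0,0,0,0,0],
)

```text
time: 18.42
eef_pos: [0.446, 0.2009, 0.1078]
tcp_rot: [-0.502, 0.499, 0.504, 0.495]
contact_force: [-0.3, -0.0, -0.6]
opening: 0.797
```

```bash
python3 - <<'E'
from h import *
plan([.4456,.2013],.024,np.radians(91))
im=snap("s10")
cv2.imwrite("pics/s10c.png",cv2.resize(im[130:230,250:350],None,fx=6,fy=6,interpolation=cv2.INTER_CUBIC))
E
```

```text
tcp [0.446  0.2009 0.1078] zdir deg 90.7 xdown [-0.006 -0.001 -1.   ] q6 -1.37 t 18.425 F [-0.3 -0.  -0.6] op 0.797
shift units (x,y,z): [ 3.35 -0.    0.02] (world mm [ -0.4   0.4 -83.8] )
turn units about tool x: -0.06
shift units if turned first: [ 3.35 -0.    0.02]
```

View pics/s10c.png

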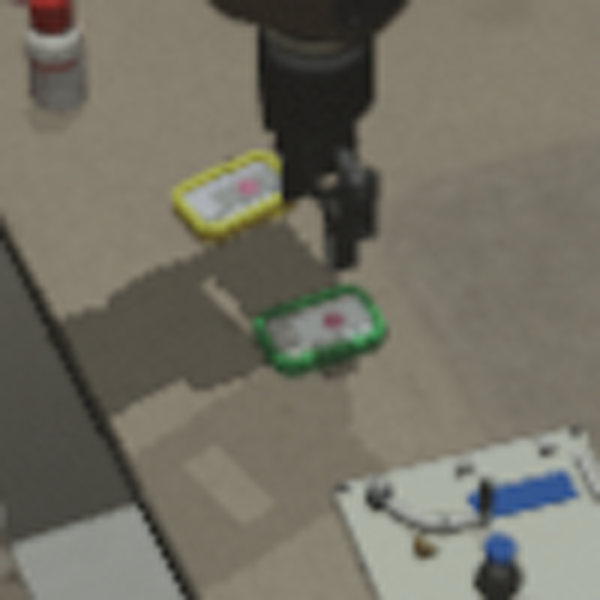

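move_arm(
  commands=[1,0,0,0,1,0,0,0,0.8,0,0,0,0.5,0,0,0,0,0,0,0],
)

```text
time: 19.1
eef_pos: [0.4478, 0.2016, 0.0278]
tcp_rot: [-0.503, 0.497, 0.503, 0.497]
contact_force: [0.4, 0.6, -1.3]
opening: 0.797
```

```bash
python3 - <<'E'
from h import *
plan([.4456,.2013],.024,np.radians(91))
im=snap("s11")
cv2.imwrite("pics/s11c.png",cv2.resize(im[150:220,270:340],None,fx=8,fy=8,interpolation=cv2.INTER_CUBIC))
E
```

```text
tcp [0.4478 0.2016 0.0278] zdir deg 90.8 xdown [-0.001 -0.    -1.   ] q6 -1.37 t 19.1 F [ 0.4  0.6 -1.3] op 0.797
shift units (x,y,z): [ 0.15  0.09 -0.01] (world mm [-2.2 -0.3 -3.8] )
turn units about tool x: -0.05
shift units if turned first: [ 0.15  0.09 -0.01]
```

View pics/s11c.png

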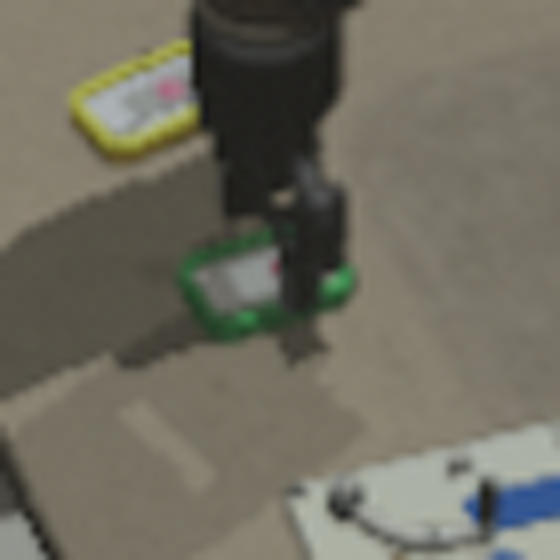

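move_arm(
  commands=[0.2,0.09,0,0,0.16,0,0,0,0,0,0,0],
)

```text
time: 19.52
eef_pos: [0.4453, 0.2017, 0.0187]
tcp_rot: [-0.503, 0.497, 0.504, 0.496]
contact_force: [-0.1, -0.6, -0.4]
opening: 0.795
```

move_arm(
  commands=[0.12,0,0,0,0,0,0,0],
)

```text
time: 19.77
eef_pos: [0.4454, 0.2017, 0.0156]
tcp_rot: [-0.503, 0.497, 0.504, 0.496]
contact_force: [-0.8, -0.1, 0.0]
opening: 0.794
```

move_arm(
  commands=[0.12,0,0,0,0,0,0,0],
)

```text
time: 20.02
eef_pos: [0.4453, 0.2017, 0.0125]
tcp_rot: [-0.503, 0.497, 0.504, 0.496]
contact_force: [-0.4, 0.8, -0.2]
opening: 0.797
```

move_arm(
  commands=[0,0,0,0,0,0,0,0,0,0,0,0,0,0,0,0],
  jaw=45,
  force=45,
)

```text
time: 20.52
eef_pos: [0.4457, 0.2018, 0.013]
tcp_rot: [0.504, -0.496, -0.503, -0.497]
contact_force: [0.6, 0.5, 0.9]
opening: 0.639
```

```bash
python3 - <<'E'
from h import *
im=snap("s12")
plan(bay("green",-.008,-.004),.13,np.pi/2+YAW)
cv2.imwrite("pics/s12c.png",cv2.resize(im[150:220,270:340],None,fx=8,fy=8,interpolation=cv2.INTER_CUBIC))
E
```

```text
tcp [0.4457 0.2018 0.013 ] zdir deg 90.8 xdown [ 0.001  0.    -1.   ] q6 -1.37 t 20.575 F [0.5 0.5 1. ] op 0.637
shift units (x,y,z): [ -4.68  -0.76 -17.87] (world mm [  25.2 -446.5  117. ] )
turn units about tool x: 1.3
shift units if turned first: [ -4.68  -2.79 -17.67]
```

View pics/s12c.png

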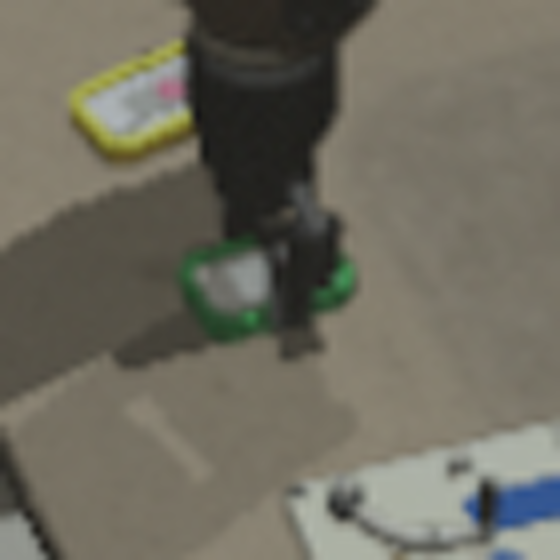

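move_arm(
  commands=[-0.5,0,0,0,-1,0,0,0,-1,0,0,0,-1,0,0,0,-0.5,0,0,0.65,0,0,0,0.65,0,0,0,0],
)

```text
time: 21.45
eef_pos: [0.4454, 0.2018, 0.1135]
tcp_rot: [-0.475, 0.524, 0.475, 0.524]
contact_force: [1.0, -0.8, -0.2]
opening: 0.641
```

move_arm(
  commands=[0,-0.15,-0.98,0,0,-0.15,-0.98,0,0,-0.15,-0.98,0,0,-0.15,-0.98,0,0,-0.15,-0.98,0,0,-0.15,-0.98,0,0,-0.15,-0.98,0,0,-0.15,-0.98,0,0,-0.15,-0.98,0,0,-0.15,-0.98,0,0,-0.15,-0.98,0,0,-0.15,-0.98,0,0,-0.15,-0.98,0,0,-0.15,-0.98,0,0,-0.15,-0.98,0,0,-0.15,-0.98,0,0,-0.2,-0.98,0,0,-0.2,-0.98,0,0,0,0,0],
)

```text
time: 23.82
eef_pos: [0.4714, -0.2456, 0.113]
tcp_rot: [-0.474, 0.525, 0.474, 0.525]
contact_force: [0.2, 0.2, -0.6]
opening: 0.64
```

```bash
python3 - <<'E'
from h import *
im=snap("s13")
plan(bay("green",-.008,-.004),.0250,np.pi/2+YAW)
cv2.imwrite("pics/s13c.png",cv2.resize(im[180:300,280:400],None,fx=5,fy=5,interpolation=cv2.INTER_CUBIC))
E
```

```text
tcp [ 0.4711 -0.2445  0.1127] zdir deg 84.2 xdown [-0.     0.001 -1.   ] q6 -2.14 t 23.875 F [-0.6 -0.  -0.5] op 0.634
shift units (x,y,z): [ 3.51  0.01 -0.01] (world mm [ -0.2  -0.1 -87.7] )
turn units about tool x: -0.01
shift units if turned first: [ 3.51  0.01 -0.01]
```

View pics/s13c.png

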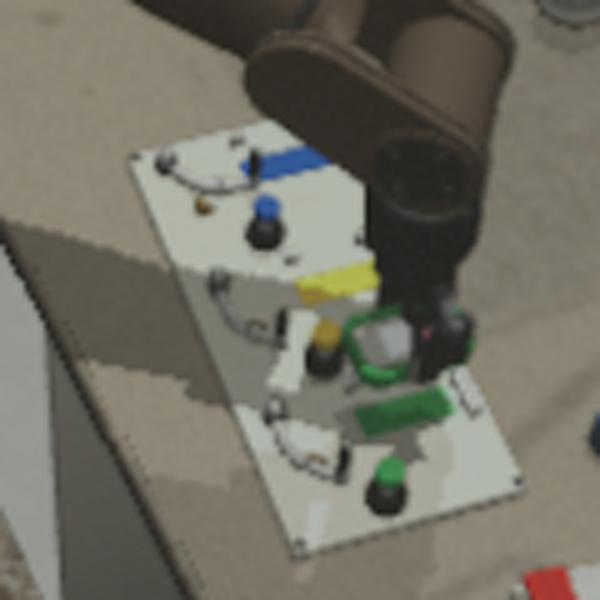

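move_arm(
  commands=[1,0,0,0,1,0,0,0,0.7,0,0,0,0.4,0,0,0,0.2,0,0,0,0,0,0,0],
)

```text
time: 24.62
eef_pos: [0.4714, -0.2441, 0.0305]
tcp_rot: [-0.475, 0.524, 0.474, 0.524]
contact_force: [-0.0, 0.4, -0.3]
opening: 0.642
```

```bash
python3 - <<'E'
from h import *
im=snap("s14")
plan(bay("green",-.008,-.004),.0250,np.pi/2+YAW)
cv2.imwrite("pics/s14c.png",cv2.resize(im[220:300,310:390],None,fx=7,fy=7,interpolation=cv2.INTER_CUBIC))
E
```

```text
tcp [ 0.4716 -0.2443  0.0309] zdir deg 84.3 xdown [ 0.001 -0.001 -1.   ] q6 -2.14 t 24.675 F [-0.1  0.4 -0.4] op 0.638
shift units (x,y,z): [ 0.23  0.03 -0.02] (world mm [-0.8 -0.4 -5.9] )
turn units about tool x: 0.0
shift units if turned first: [ 0.23  0.03 -0.02]
```

View pics/s14c.png

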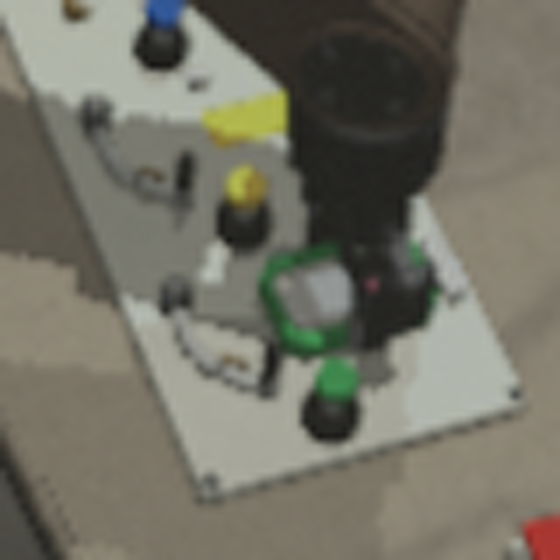

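move_arm(
  commands=[0.12,0,0,0,0,0,0,0],
)

```text
time: 24.92
eef_pos: [0.4713, -0.2441, 0.0275]
tcp_rot: [-0.475, 0.524, 0.474, 0.524]
contact_force: [0.9, -0.5, -0.3]
opening: 0.641
```

move_arm(
  commands=[0.08,0,0,0,0,0,0,0],
)

```text
time: 25.18
eef_pos: [0.4711, -0.2439, 0.0252]
tcp_rot: [-0.474, 0.524, 0.475, 0.524]
contact_force: [0.2, -0.2, -0.1]
opening: 0.641
```

move_arm(
  commands=[0.06,0,0,0,0,0,0,0],
)

```text
time: 25.42
eef_pos: [0.4721, -0.2447, 0.025]
tcp_rot: [-0.475, 0.524, 0.474, 0.524]
contact_force: [-0.9, 0.5, 4.9]
opening: 0.643
```

move_arm(
  commands=[-0.04,-0.12,0,0,0,-0.1,0,0,0,0,0,0],
)

```text
time: 25.8
eef_pos: [0.4772, -0.2448, 0.025]
tcp_rot: [-0.475, 0.524, 0.474, 0.524]
contact_force: [0.9, 0.6, 3.0]
opening: 0.638
```

move_arm(
  commands=[0,-0.08,0,0,0,0,0,0],
)

```text
time: 26.05
eef_pos: [0.4787, -0.2448, 0.025]
tcp_rot: [-0.474, 0.524, 0.475, 0.524]
contact_force: [-1.4, -0.4, 3.9]
opening: 0.64
```

move_arm(
  commands=[0,-0.06,0,0,0,0,0,0],
)

```text
time: 26.3
eef_pos: [0.4787, -0.2448, 0.025]
tcp_rot: [-0.473, 0.525, 0.476, 0.523]
contact_force: [-6.5, -0.1, 7.8]
opening: 0.641
```

move_arm(
  commands=[-0.02,0.05,0.1,0,0,0,0,0],
)

```text
time: 26.55
eef_pos: [0.479, -0.2419, 0.025]
tcp_rot: [-0.474, 0.524, 0.475, 0.524]
contact_force: [-1.1, 1.1, 1.8]
opening: 0.639
```

move_arm(
  commands=[0,0,0.08,0,0,0,0,0],
)

```text
time: 26.8
eef_pos: [0.4791, -0.2407, 0.0251]
tcp_rot: [-0.475, 0.525, 0.474, 0.524]
contact_force: [-1.8, -3.4, -2.1]
opening: 0.642
```

move_arm(
  commands=[0,0,0.06,0,0,0,0,0],
)

```text
time: 27.05
eef_pos: [0.4792, -0.2406, 0.0252]
tcp_rot: [-0.475, 0.525, 0.474, 0.523]
contact_force: [-3.8, -7.6, -1.1]
opening: 0.641
```

move_arm(
  commands=[0,0.02,-0.05,0,0,0,0,0,0,0,0,0],
)

```text
time: 27.42
eef_pos: [0.4791, -0.2407, 0.0254]
tcp_rot: [-0.475, 0.525, 0.474, 0.524]
contact_force: [-1.8, -6.2, -1.2]
opening: 0.642
```

move_arm(
  commands=[0,0,0,0,0,0,0,0,0,0,0,0],
  jaw=66,
)

```text
time: 27.8
eef_pos: [0.4789, -0.2394, 0.0252]
tcp_rot: [-0.474, 0.524, 0.475, 0.524]
contact_force: [0.2, -0.1, -0.5]
opening: 0.774
```

move_arm(
  commands=[-0.3,0,0,0,-0.8,0,0,0,-1,0,0,0,-1,0,0,0,0,0,0,0],
)

```text
time: 28.42
eef_pos: [0.4805, -0.2411, 0.1056]
tcp_rot: [-0.477, 0.524, 0.472, 0.525]
contact_force: [0.5, -0.2, 0.3]
opening: 0.772
```

```bash
python3 - <<'E'
from h import *
im=snap("s15")
plan(bay("green",-.04,-.066),.071)
cv2.imwrite("pics/s15c.png",cv2.resize(im[220:300,310:390],None,fx=7,fy=7,interpolation=cv2.INTER_CUBIC))
E
```

```text
tcp [ 0.4795 -0.2403  0.1038] zdir deg 84.3 xdown [ 0.002 -0.001 -1.   ] q6 -2.13 t 28.475 F [ 0.7 -0.3  0.8] op 0.774
shift units (x,y,z): [ 1.31  1.61 -2.68] (world mm [-46.6 -62.8 -32.8] )
```

View pics/s15c.png

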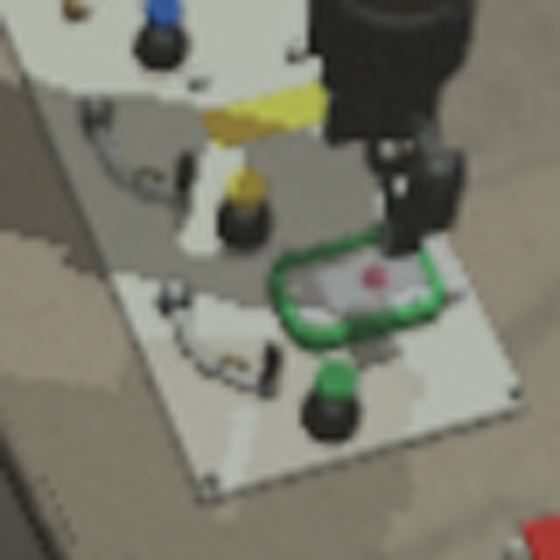

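move_arm(
  commands=[0,0.54,-0.9,0,0,0.54,-0.9,0,0,0.53,-0.88,0,0,0,0,0,0.6,0,0,0,0.6,0,0,0,0,0,0,0],
  jaw=0,
)

```text
time: 29.35
eef_pos: [0.4312, -0.3008, 0.0702]
tcp_rot: [-0.473, 0.524, 0.477, 0.524]
contact_force: [-0.2, -0.0, 0.9]
opening: 0.001
```

```bash
python3 - <<'E'
from h import *
im=snap("s16")
plan(bay("green",-.04,-.066),.071)
cv2.imwrite("pics/s16c.png",cv2.resize(im[220:300,310:390],None,fx=7,fy=7,interpolation=cv2.INTER_CUBIC))
E
```

```text
tcp [ 0.4318 -0.3014  0.0713] zdir deg 84.3 xdown [-0.002  0.002 -1.   ] q6 -2.27 t 29.4 F [-0.3  0.7 -0.5] op 0.005
shift units (x,y,z): [ 0.01 -0.05 -0.06] (world mm [ 1.1 -1.7 -0.3] )
```

View pics/s16c.png

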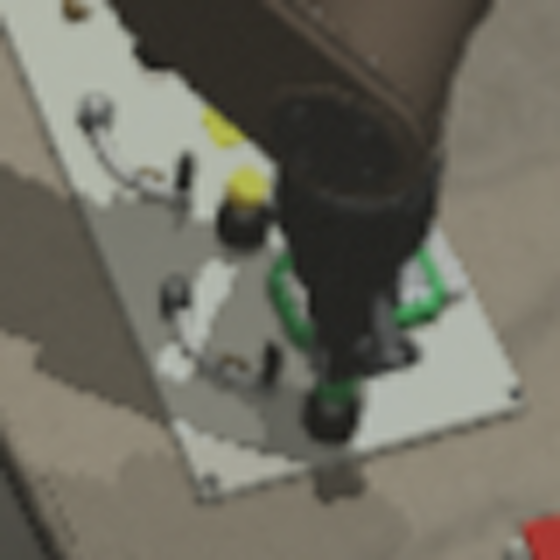

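Finger tip sits over the green plunger (crop 335,385). Press it down.

move_arm(
  commands=[0.2,-0.05,-0.06,0,0.2,0,0,0,0.1,0,0,0,0,0,0,0],
)

```text
time: 29.9
eef_pos: [0.434, -0.3048, 0.0612]
tcp_rot: [-0.475, 0.524, 0.474, 0.524]
contact_force: [0.3, 0.9, 2.1]
opening: -0.002
```

move_arm(
  commands=[0.12,0,0,0,0,0,0,0,0,0,0,0],
)

```text
time: 30.28
eef_pos: [0.4339, -0.3049, 0.0581]
tcp_rot: [-0.475, 0.524, 0.474, 0.524]
contact_force: [-0.3, 0.7, 5.6]
opening: 0.002
```

move_arm(
  commands=[0.1,0,0,0,0.06,0,0,0,0,0,0,0,0,0,0,0],
)

```text
time: 30.78
eef_pos: [0.4341, -0.305, 0.0559]
tcp_rot: [-0.475, 0.524, 0.474, 0.524]
contact_force: [-3.6, 3.4, 15.1]
opening: -0.001
```

move_arm(
  commands=[0.06,0,0,0,0,0,0,0],
)

```text
time: 31.02
eef_pos: [0.4342, -0.3052, 0.0558]
tcp_rot: [-0.475, 0.524, 0.475, 0.524]
contact_force: [-5.8, 5.7, 22.9]
opening: -0.0
```

```bash
python3 - <<'E'
from h import *
im=snap("s17")
cv2.imwrite("pics/s17c.png",cv2.resize(im[220:300,310:390],None,fx=7,fy=7,interpolation=cv2.INTER_CUBIC))
E
```

```text
(no output)
```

View pics/s17c.png

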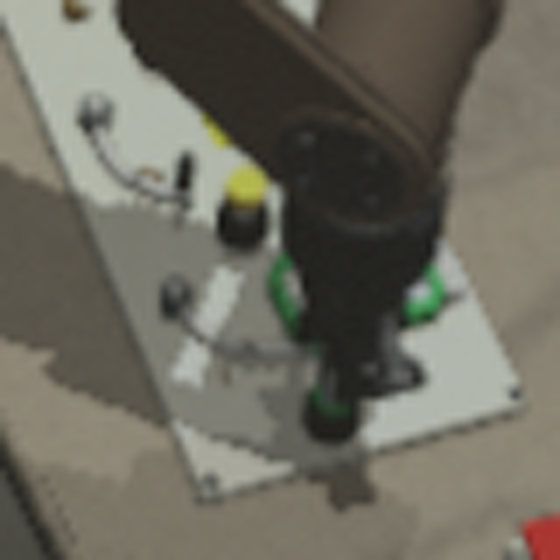

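move_arm(
  commands=[-1,0,0,0,-1,0,0,0,-1,-0.1,0.9,0,-1,-0.1,0.97,0,-1,-0.1,0.97,0,-1,-0.1,0.97,0,-0.6,-0.1,0.97,0,0,-0.1,0.97,0,0,-0.1,0.97,0,0,-0.1,0.97,0,0,-0.1,0.97,0,0,0,0,0],
  jaw=68,
)

```text
time: 32.58
eef_pos: [0.4769, -0.0899, 0.216]
tcp_rot: [-0.475, 0.524, 0.476, 0.523]
contact_force: [0.1, 0.0, -0.7]
opening: 0.797
```

```bash
python3 - <<'E'
from h import *
im=snap("s18")
c,a=carrier(im,"yellow",(270,145,40,35));a=edges(im,"yellow",(270,145,40,35))
plan(c,.1,a+np.pi/2)
cv2.imwrite("pics/s18c.png",cv2.resize(im[200:290,300:390],None,fx=6,fy=6,interpolation=cv2.INTER_CUBIC))
cv2.imwrite("pics/s18d.png",cv2.resize(im[110:210,240:340],None,fx=5,fy=5,interpolation=cv2.INTER_CUBIC))
E
```

```text
yellow ctr [0.4426 0.3478] pix 289.2 162.7 x-axis deg 20.6 std mm [19.5 25.9] rect [443.2 347.8] [94.3 72.8] 10.0
yellow ctr [0.4426 0.3478] pix 289.2 162.7 x-axis deg 20.6 std mm [19.5 25.9] rect [443.2 347.8] [94.3 72.8] 10.0
yellow edge angle 9.2 slopes [np.float64(1.2), np.float64(-1.2)] y edges mm [np.float64(35.5), np.float64(-35.5)]
tcp [ 0.4769 -0.0907  0.2161] zdir deg 84.4 xdown [-0.001 -0.    -1.   ] q6 -1.87 t 32.625 F [-0.2 -0.2  0.3] op 0.795
shift units (x,y,z): [ 4.65  3.08 17.32] (world mm [ -34.2  438.5 -116.1] )
turn units about tool x: -2.97
shift units if turned first: [ 4.64 -1.46 17.53]
```

View pics/s18c.png

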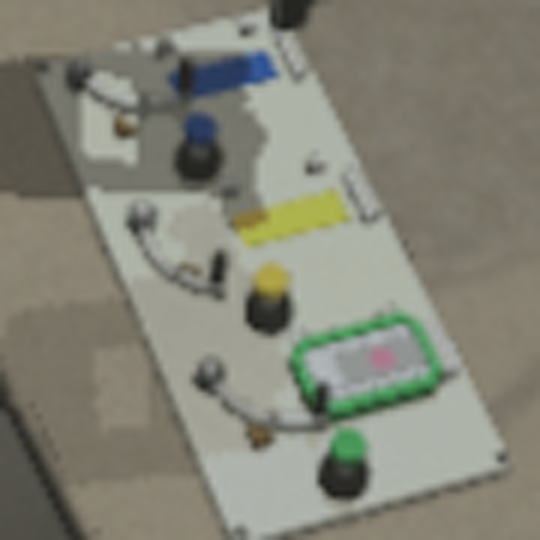

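View pics/s18d.png

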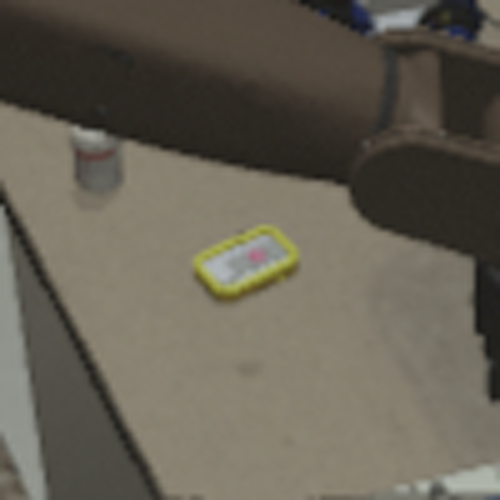

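```bash
python3 - <<'E'
from h import *
print("bottle",w(259,147,0),"pink",w(252,124.5,.007))
plan([.4426,.3478],.1,np.radians(101))
E
```

```text
bottle [0.36123887 0.50020512] pink [0.38263536 0.65419998]
tcp [ 0.4769 -0.0907  0.2161] zdir deg 84.4 xdown [-0.001 -0.    -1.   ] q6 -1.87 t 32.625 F [-0.2 -0.2  0.3] op 0.795
shift units (x,y,z): [ 4.65  3.08 17.32] (world mm [ -34.3  438.5 -116.1] )
turn units about tool x: -3.33
shift units if turned first: [ 4.64 -2.01 17.48]
```

move_arm(
  commands=[0,0,0,-0.83,0,0,0,-0.83,0,0,0,-0.83,0,0,0,-0.83,0,-0.11,0.97,0,0,-0.11,0.97,0,0,-0.11,0.97,0,0,-0.11,0.97,0,0,-0.11,0.97,0,0,-0.11,0.97,0,0,-0.11,0.97,0,0,-0.11,0.97,0,0,-0.11,0.97,0,0,-0.11,0.97,0,0,-0.11,0.97,0,0,-0.11,0.97,0,0,-0.11,0.97,0,0,-0.11,0.97,0,0,-0.11,0.97,0,0,-0.11,0.97,0],
)

```text
time: 35.12
eef_pos: [0.4476, 0.298, 0.2164]
tcp_rot: [0.545, -0.451, -0.545, -0.45]
contact_force: [1.0, -0.6, 0.2]
opening: 0.796
```

move_arm(
  commands=[0.6,-0.11,0.97,0,1,-0.11,0.97,0,1,0,0,0,1,0,0,0,1,0,0,0,0,0,0,0],
)

```text
time: 35.88
eef_pos: [0.4423, 0.3452, 0.0991]
tcp_rot: [-0.544, 0.453, 0.546, 0.449]
contact_force: [0.4, 0.0, -0.8]
opening: 0.792
```

```bash
python3 - <<'E'
from h import *
plan([.4426,.3478],.0125,np.radians(101))
im=snap("s19")
cv2.imwrite("pics/s19c.png",cv2.resize(im[110:210,240:340],None,fx=6,fy=6,interpolation=cv2.INTER_CUBIC))
E
```

```text
tcp [0.4423 0.3452 0.0991] zdir deg 100.8 xdown [-0.005 -0.003 -1.   ] q6 -1.28 t 35.875 F [ 0.4  0.  -0.8] op 0.792
shift units (x,y,z): [ 3.46 -0.05  0.11] (world mm [  0.3   2.6 -86.6] )
turn units about tool x: -0.03
shift units if turned first: [ 3.46 -0.05  0.11]
```

View pics/s19c.png

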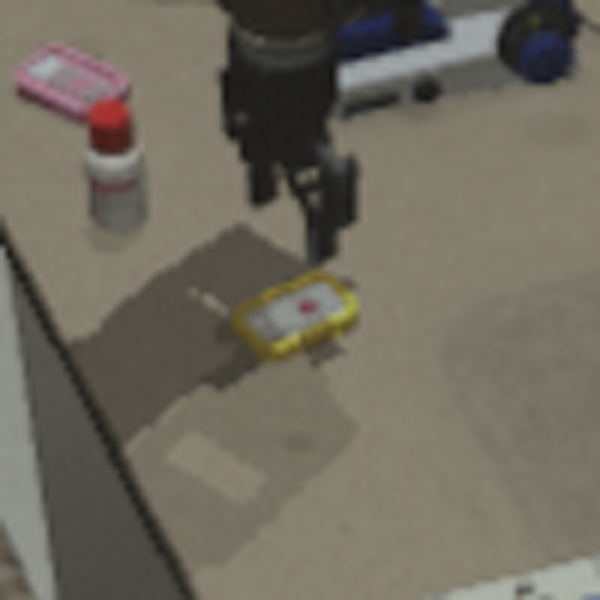

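Aligned over the yellow carrier (crop 297,315; the pink look-alike is apart at 72,80). Descend and grip.

move_arm(
  commands=[1,-0.05,0.1,0,1,0,0,0,0.8,0,0,0,0.4,0,0,0,0,0,0,0],
)

```text
time: 36.55
eef_pos: [0.4441, 0.3494, 0.0215]
tcp_rot: [-0.545, 0.451, 0.545, 0.45]
contact_force: [0.3, -0.8, 0.1]
opening: 0.798
```

move_arm(
  commands=[0.12,0,0,0,0.1,0,0,0,0,0,0,0],
)

```text
time: 36.92
eef_pos: [0.4442, 0.3497, 0.0165]
tcp_rot: [0.545, -0.45, -0.545, -0.45]
contact_force: [0.0, 0.0, 0.2]
opening: 0.793
```

```bash
python3 - <<'E'
from h import *
plan([.4426,.3478],.013,np.radians(101))
im=snap("s20")
cv2.imwrite("pics/s20c.png",cv2.resize(im[120:200,250:330],None,fx=7,fy=7,interpolation=cv2.INTER_CUBIC))
E
```

```text
tcp [0.4442 0.3497 0.0165] zdir deg 100.9 xdown [ 0.  0. -1.] q6 -1.27 t 36.925 F [0.  0.  0.2] op 0.793
shift units (x,y,z): [ 0.14  0.08 -0.06] (world mm [-1.6 -1.9 -3.5] )
turn units about tool x: -0.02
shift units if turned first: [ 0.14  0.08 -0.06]
```

View pics/s20c.png

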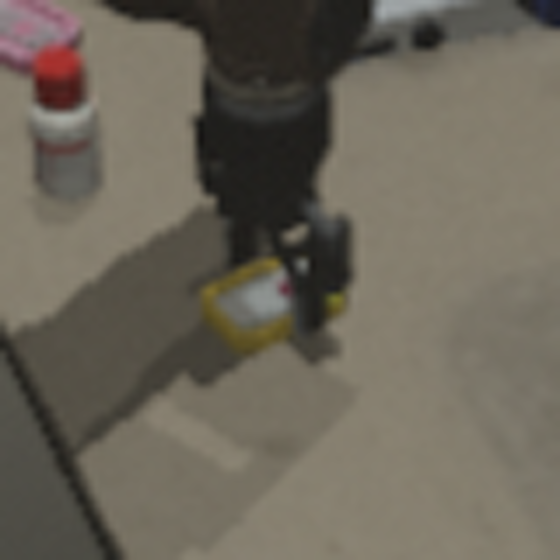

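move_arm(
  commands=[0.12,0.08,-0.06,0,0,0,0,0],
)

```text
time: 37.22
eef_pos: [0.442, 0.3474, 0.0129]
tcp_rot: [-0.545, 0.451, 0.545, 0.45]
contact_force: [-0.8, -0.4, -0.5]
opening: 0.797
```

move_arm(
  commands=[0,0,0,0,0,0,0,0,0,0,0,0,0,0,0,0],
  jaw=45,
)

```text
time: 37.72
eef_pos: [0.4427, 0.3478, 0.0135]
tcp_rot: [0.545, -0.45, -0.545, -0.45]
contact_force: [0.6, 0.2, 0.7]
opening: 0.643
```

move_arm(
  commands=[-0.5,0,0,0,-1,0,0,0,-1,0,0,0,-1,0,0,0,-0.5,0,0,0,0,0,0,0],
)

```text
time: 38.48
eef_pos: [0.443, 0.348, 0.1145]
tcp_rot: [0.545, -0.45, -0.545, -0.451]
contact_force: [-1.0, -0.7, -0.7]
opening: 0.636
```

```bash
python3 - <<'E'
from h import *
plan(bay("yellow",-.008,-.004),.1,YAW+np.pi/2)
im=snap("s21")
cv2.imwrite("pics/s21c.png",cv2.resize(im[120:200,250:330],None,fx=7,fy=7,interpolation=cv2.INTER_CUBIC))
E
```

```text
tcp [0.443  0.348  0.1145] zdir deg 100.9 xdown [ 0.002  0.001 -1.   ] q6 -1.27 t 38.475 F [-1.  -0.7 -0.7] op 0.636
shift units (x,y,z): [  0.56   1.96 -18.74] (world mm [  40.3 -469.3  -14.5] )
turn units about tool x: 3.32
shift units if turned first: [  0.57  -3.48 -18.52]
```

View pics/s21c.png

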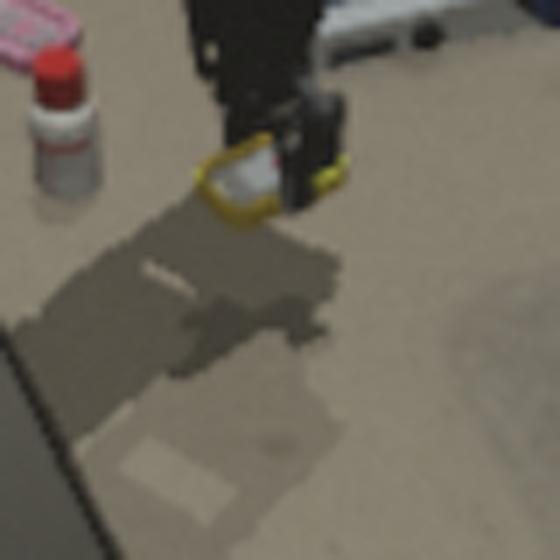

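move_arm(
  commands=[0,0,0,0.83,0,0,0,0.83,0,0,0,0.83,0,0,0,0.83,0,-0.18,-0.97,0,0,-0.18,-0.97,0,0,-0.18,-0.97,0,0,-0.18,-0.97,0,0,-0.18,-0.97,0,0,-0.18,-0.97,0,0,-0.18,-0.97,0,0,-0.18,-0.97,0,0,-0.18,-0.97,0,0,-0.18,-0.97,0,0,-0.18,-0.97,0,0,-0.18,-0.97,0,0,-0.18,-0.97,0,0,-0.18,-0.97,0,0,-0.18,-0.97,0,0,-0.18,-0.97,0],
)

```text
time: 41.02
eef_pos: [0.4745, -0.046, 0.1118]
tcp_rot: [-0.474, 0.525, 0.475, 0.524]
contact_force: [0.1, -0.2, -0.2]
opening: 0.642
```

move_arm(
  commands=[0,-0.2,-1,0,0,-0.2,-1,0,0,-0.2,-1,0,0,0,0,0],
)

```text
time: 41.52
eef_pos: [0.4824, -0.1226, 0.1121]
tcp_rot: [-0.473, 0.525, 0.474, 0.525]
contact_force: [-0.6, 0.3, -0.6]
opening: 0.642
```

```bash
python3 - <<'E'
from h import *
plan(bay("yellow",-.008,-.004),.025,YAW+np.pi/2)
im=snap("s22")
cv2.imwrite("pics/s22c.png",cv2.resize(im[190:290,300:400],None,fx=6,fy=6,interpolation=cv2.INTER_CUBIC))
E
```

```text
tcp [ 0.4824 -0.1226  0.1121] zdir deg 84.1 xdown [-0.002  0.001 -1.   ] q6 -1.92 t 41.525 F [-0.6  0.3 -0.6] op 0.642
shift units (x,y,z): [ 3.49 -0.04  0.05] (world mm [  0.9   1.3 -87.1] )
turn units about tool x: -0.03
shift units if turned first: [ 3.49 -0.04  0.05]
```

View pics/s22c.png

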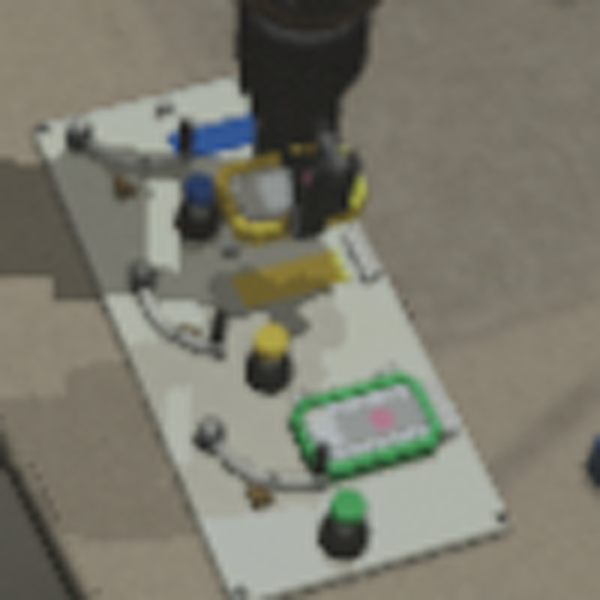

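```bash
python3 - <<'E'
from h import *
for n,col,box,z,tcp in(("s13","green",(340,235,45,30),.1127-.006,(.4711,-.2445)),("s22","yellow",(330,210,40,24),.1121-.006,(.4824,-.1226))):
    im=cv2.imread(f"pics/{n}.png")
    c,a=carrier(im,col,box,z)
    d=c-tcp;print("bay dx,dy",np.cos(YAW)*d[0]+np.sin(YAW)*d[1],-np.sin(YAW)*d[0]+np.cos(YAW)*d[1])
    x,y,W,H=box;cv2.imwrite(f"pics/{n}k.png",cv2.resize(im[y:y+H,x:x+W],None,fx=12,fy=12,interpolation=cv2.INTER_CUBIC))
E
```

```text
green ctr [ 0.4448 -0.2979] pix 361.5 261.9 x-axis deg -10.6 std mm [ 6.  17.4] rect [ 442.  -298.7] [23.5 63.6] 85.0
bay dx,dy -0.020859891394540142 -0.05575226275385902
yellow ctr [ 0.4571 -0.1219] pix 341.5 223.8 x-axis deg 70.2 std mm [12.1 22.9] rect [ 459.9 -119.2] [74.  42.3] 68.6
bay dx,dy -0.025280545903565283 -0.0018272805386715075
```

View pics/s22k.png

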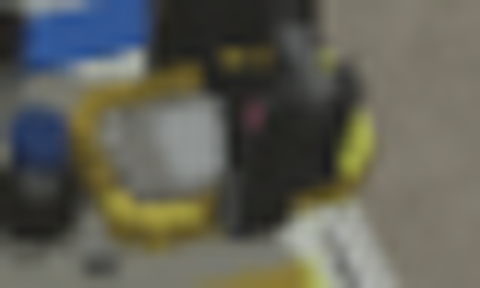

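View pics/s13k.png

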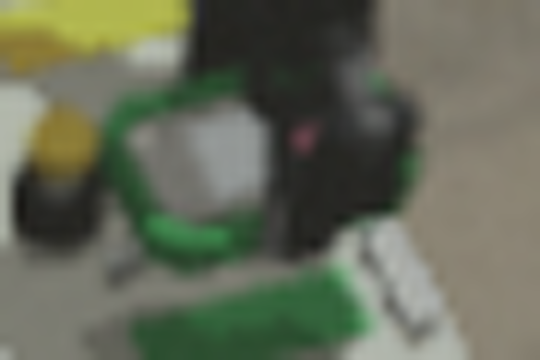

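```bash
python3 - <<'E'
from h import *
print(px((.4711,-.2445,.1067)),361.9,"|",px((.4824,-.1226,.1061)),348.7, px((.4924,-.1236,.1061)))
E
```

```text
[360.57542202 247.11934812] 361.9 | [347.48617161 221.24320803] 348.7 [350.09627124 220.56790054]
```

move_arm(
  commands=[1,-0.02,0.04,0,1,0,0,0,0.7,0,0,0,0.4,0,0,0,0.2,0,0,0,0,0,0,0],
)

```text
time: 42.32
eef_pos: [0.4837, -0.1207, 0.031]
tcp_rot: [-0.475, 0.524, 0.474, 0.524]
contact_force: [0.9, -0.3, -0.0]
opening: 0.64
```

move_arm(
  commands=[0.1,0,0,0,0,0,0,0],
)

```text
time: 42.58
eef_pos: [0.4838, -0.1208, 0.0287]
tcp_rot: [-0.475, 0.524, 0.474, 0.524]
contact_force: [-0.4, -0.1, -1.3]
opening: 0.639
```

move_arm(
  commands=[0.08,0,0,0,0,0,0,0],
)

```text
time: 42.82
eef_pos: [0.4835, -0.1207, 0.0262]
tcp_rot: [-0.474, 0.524, 0.474, 0.524]
contact_force: [0.7, 0.0, -0.1]
opening: 0.642
```

move_arm(
  commands=[0.05,0,0,0,0,0,0,0],
)

```text
time: 43.08
eef_pos: [0.4839, -0.1209, 0.0254]
tcp_rot: [-0.475, 0.524, 0.474, 0.524]
contact_force: [-0.5, 0.2, 1.7]
opening: 0.642
```

move_arm(
  commands=[0,-0.12,0,0,0,-0.1,0,0,0,0,0,0],
)

```text
time: 43.45
eef_pos: [0.4898, -0.1215, 0.0254]
tcp_rot: [-0.475, 0.524, 0.474, 0.525]
contact_force: [0.6, -0.8, 2.7]
opening: 0.64
```

move_arm(
  commands=[0,-0.08,0,0,0,0,0,0],
)

```text
time: 43.7
eef_pos: [0.4908, -0.1215, 0.0254]
tcp_rot: [-0.474, 0.525, 0.475, 0.524]
contact_force: [-2.3, -0.3, 6.3]
opening: 0.644
```

Contact with end stop; now the side stops.

move_arm(
  commands=[-0.03,0.02,0.1,0,0,0,0,0],
)

```text
time: 43.95
eef_pos: [0.4905, -0.1185, 0.0255]
tcp_rot: [-0.474, 0.524, 0.475, 0.524]
contact_force: [0.2, 0.2, 1.4]
opening: 0.641
```

move_arm(
  commands=[0,0,0.08,0,0,0,0,0],
)

```text
time: 44.2
eef_pos: [0.4907, -0.1173, 0.0255]
tcp_rot: [-0.475, 0.525, 0.474, 0.524]
contact_force: [-0.8, -3.9, -1.0]
opening: 0.64
```

move_arm(
  commands=[0,0,0.06,0,0,0,0,0],
)

```text
time: 44.45
eef_pos: [0.4909, -0.1172, 0.0258]
tcp_rot: [-0.475, 0.525, 0.474, 0.523]
contact_force: [-2.5, -9.1, -1.4]
opening: 0.64
```

move_arm(
  commands=[0,-0.03,-0.08,0,0,0,0,0,0,0,0,0],
)

```text
time: 44.82
eef_pos: [0.4912, -0.1174, 0.0255]
tcp_rot: [-0.474, 0.525, 0.475, 0.524]
contact_force: [-1.2, -2.0, -0.4]
opening: 0.646
```

move_arm(
  commands=[0,0,0,0,0,0,0,0,0,0,0,0],
  jaw=66,
)

```text
time: 45.2
eef_pos: [0.4919, -0.1173, 0.026]
tcp_rot: [-0.475, 0.524, 0.474, 0.524]
contact_force: [-1.5, -0.3, 0.5]
opening: 0.774
```

move_arm(
  commands=[-0.3,0,0,0,-0.8,0,0,0,-1,0,0,0,-1,0,0,0,0,0,0,0],
)

```text
time: 45.82
eef_pos: [0.4935, -0.1182, 0.106]
tcp_rot: [-0.476, 0.523, 0.473, 0.525]
contact_force: [-0.2, -0.3, 0.3]
opening: 0.771
```

```bash
python3 - <<'E'
from h import *
im=snap("s23")
plan(bay("yellow",-.04,-.066),.071)
cv2.imwrite("pics/s23c.png",cv2.resize(im[200:290,300:390],None,fx=6.5,fy=6.5,interpolation=cv2.INTER_CUBIC))
E
```

```text
tcp [ 0.4923 -0.1177  0.1043] zdir deg 84.3 xdown [ 0.002 -0.001 -1.   ] q6 -1.91 t 45.875 F [-0.6 -0.3  0.1] op 0.774
shift units (x,y,z): [ 1.33  1.63 -2.66] (world mm [-47.1 -62.1 -33.3] )
```

View pics/s23c.png

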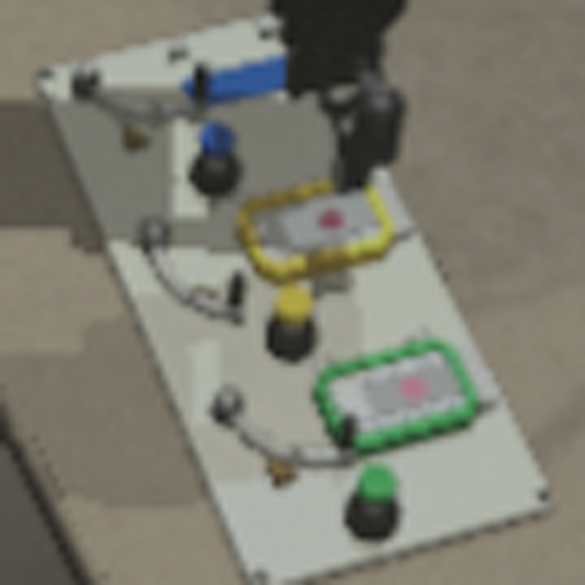

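move_arm(
  commands=[0,0.54,-0.89,0,0,0.54,-0.89,0,0,0.53,-0.88,0,0,0,0,0,0.6,0,0,0,0.65,0,0,0,0,0,0,0],
  jaw=0,
)

```text
time: 46.75
eef_pos: [0.4436, -0.178, 0.0694]
tcp_rot: [-0.473, 0.525, 0.477, 0.524]
contact_force: [1.0, -0.9, 0.0]
opening: -0.001
```

move_arm(
  commands=[0.2,-0.05,-0.04,0,0.2,0,0,0,0.1,0,0,0,0,0,0,0],
)

```text
time: 47.25
eef_pos: [0.4467, -0.1809, 0.0603]
tcp_rot: [-0.475, 0.524, 0.474, 0.525]
contact_force: [-0.6, 2.0, 3.3]
opening: 0.001
```

move_arm(
  commands=[0.12,0,0,0,0,0,0,0,0,0,0,0],
)

```text
time: 47.62
eef_pos: [0.4469, -0.1812, 0.0573]
tcp_rot: [-0.475, 0.524, 0.474, 0.525]
contact_force: [-0.9, 1.1, 5.9]
opening: -0.002
```

move_arm(
  commands=[0.1,0,0,0,0.06,0,0,0,0,0,0,0,0,0,0,0],
)

```text
time: 48.12
eef_pos: [0.4472, -0.1814, 0.0559]
tcp_rot: [-0.475, 0.524, 0.474, 0.524]
contact_force: [-5.0, 4.3, 20.8]
opening: -0.004
```

move_arm(
  commands=[-0.5,0,0,0,-1,0,0,0,-1,0,0,0,-1,0,0.8,0,-1,0,0.8,0,-1,0,0.8,0,0,0,0.8,0,0,0,0,0],
)

```text
time: 49.12
eef_pos: [0.4539, -0.1004, 0.1898]
tcp_rot: [-0.475, 0.524, 0.475, 0.524]
contact_force: [0.3, -0.8, -0.4]
opening: -0.001
```

```bash
python3 - <<'E'
from h import *
im=snap("s24")
cv2.imwrite("pics/s24c.png",cv2.resize(im[200:290,300:390],None,fx=6.5,fy=6.5,interpolation=cv2.INTER_CUBIC))
x0,y0=370,280;cv2.imwrite("pics/s24d.png",cv2.resize(im[280:325,370:430],None,fx=12,fy=12,interpolation=cv2.INTER_CUBIC))
E
```

```text
(no output)
```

View pics/s24c.png

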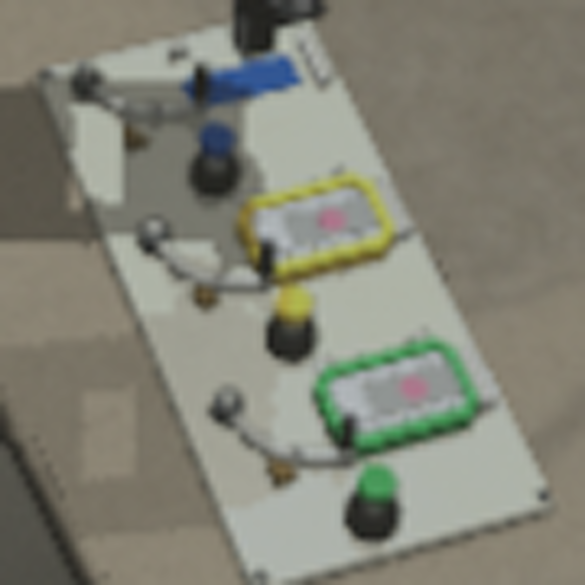

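View pics/s24d.png

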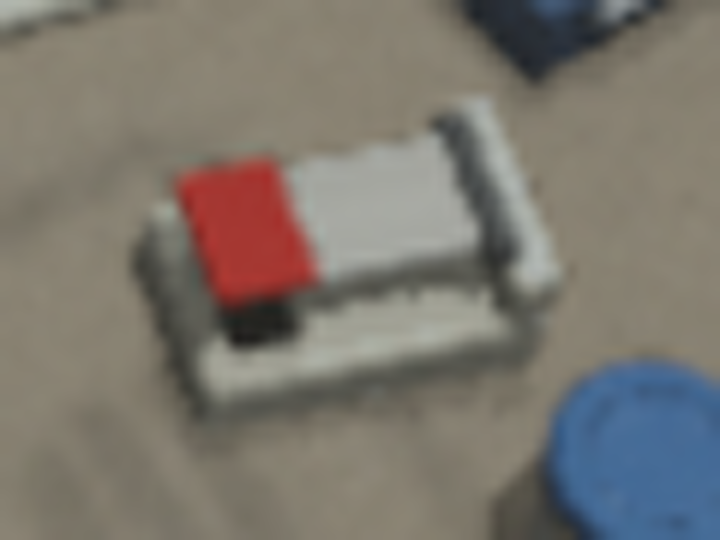

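```bash
python3 - <<'E'
from h import *
im=cv2.imread("pics/s24.png")
b=[x for x in blobs(im,*RG["red"]) if x[2][1]>280];print(b)
c=w(*b[0][2],.059);print(c)
plan(c,.1)
E
```

```text
[(np.int32(85), (np.int32(385), np.int32(294), np.int32(11), np.int32(11)), array([389.93, 298.98]))]
[ 0.48022548 -0.43980194]
tcp [ 0.4537 -0.101   0.1895] zdir deg 84.4 xdown [-0.001 -0.    -1.   ] q6 -1.91 t 49.175 F [-0.7  0.  -0.6] op 0.001
shift units (x,y,z): [  3.58  -2.39 -13.38] (world mm [  26.5 -338.9  -89.5] )
```

move_arm(
  commands=[0,-0.17,-0.955,0,0,-0.17,-0.955,0,0,-0.17,-0.955,0,0,-0.17,-0.955,0,0,-0.17,-0.955,0,0,-0.17,-0.955,0,0,-0.17,-0.955,0,0,-0.17,-0.955,0,0,-0.17,-0.955,0,0,-0.17,-0.955,0,0,-0.17,-0.955,0,0,-0.17,-0.955,0,0,-0.17,-0.955,0,0,-0.17,-0.955,0,0.9,0,0,0,0.9,0,0,0,0.9,0,0,0,0.8,0,0,0,0,0,0,0],
)

```text
time: 51.55
eef_pos: [0.4791, -0.4389, 0.1001]
tcp_rot: [-0.473, 0.524, 0.476, 0.524]
contact_force: [0.3, 1.2, -0.2]
opening: 0.001
```

```bash
python3 - <<'E'
from h import *
plan([.4802,-.4398],.074)
im=snap("s25")
cv2.imwrite("pics/s25c.png",cv2.resize(im[200:340,300:440],None,fx=4.2,fy=4.2,interpolation=cv2.INTER_CUBIC))
E
```

```text
tcp [ 0.4791 -0.4389  0.1001] zdir deg 84.3 xdown [-0.003  0.004 -1.   ] q6 -2.37 t 51.55 F [ 0.3  1.2 -0.2] op 0.001
shift units (x,y,z): [ 1.04 -0.05 -0.03] (world mm [  1.1  -0.9 -26.1] )
```

View pics/s25c.png

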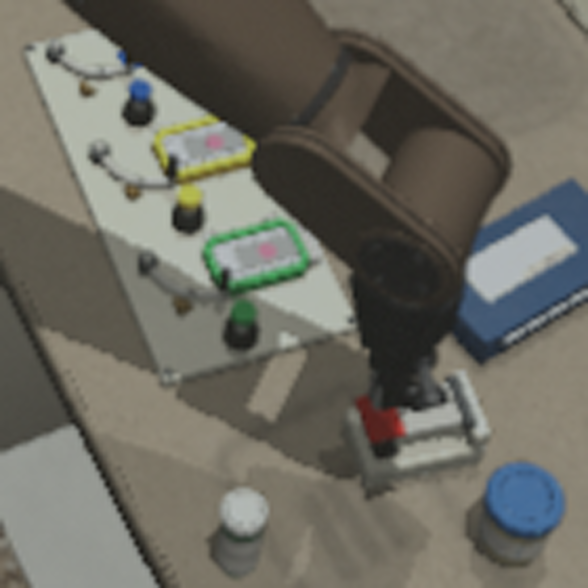

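move_arm(
  commands=[0.6,-0.05,-0.03,0,0.5,0,0,0,0.3,0,0,0,0.2,0,0,0,0,0,0,0],
)

```text
time: 52.22
eef_pos: [0.4811, -0.4406, 0.0629]
tcp_rot: [-0.474, 0.524, 0.475, 0.524]
contact_force: [-2.7, 1.2, 4.7]
opening: 0.001
```

move_arm(
  commands=[0.16,0,0,0,0,0,0,0],
)

```text
time: 52.48
eef_pos: [0.4813, -0.4407, 0.0592]
tcp_rot: [-0.475, 0.524, 0.474, 0.524]
contact_force: [-2.4, 1.3, 4.9]
opening: -0.002
```

move_arm(
  commands=[0.1,0,0,0,0,0,0,0],
)

```text
time: 52.72
eef_pos: [0.4815, -0.4408, 0.0577]
tcp_rot: [-0.475, 0.524, 0.474, 0.524]
contact_force: [-1.9, 2.2, 8.5]
opening: -0.003
```

move_arm(
  commands=[0.1,0,0,0,0,0,0,0],
)

```text
time: 52.98
eef_pos: [0.4816, -0.441, 0.0573]
tcp_rot: [-0.475, 0.524, 0.475, 0.524]
contact_force: [-6.2, 6.2, 16.3]
opening: -0.002
```

move_arm(
  commands=[0.08,0,0,0,0,0,0,0,0,0,0,0],
)

```text
time: 53.35
eef_pos: [0.4817, -0.4411, 0.057]
tcp_rot: [-0.474, 0.524, 0.475, 0.524]
contact_force: [-8.6, 8.4, 23.1]
opening: 0.0
```

move_arm(
  commands=[-0.5,0,0,0,-0.8,0,0,0,-1,0,0,0,-1,0,0,0,-1,0,0,0,-1,0,0,0,0,0,0.9,0,0,0,0.9,0,0,0,0.9,0,0,0,0.9,0,0,0,0.9,0,0,0,0.9,0,0,0,0.9,0,0,0,0.9,0,0,0,0.9,0,0,0,0.9,0,0,0,0.9,0,0,0,0.9,0,0,0,0,0],
)

```text
time: 55.72
eef_pos: [0.5082, -0.1701, 0.184]
tcp_rot: [-0.475, 0.524, 0.475, 0.524]
contact_force: [0.4, -0.7, -0.0]
opening: -0.0
```

```bash
python3 - <<'E'
from h import *
im=snap("s26")
s=ctrl.get_state();print(s["time"],s["eef_pos"],s["contact_force"])
cv2.imwrite("pics/s26c.png",cv2.resize(im[195:345,300:450],None,fx=4,fy=4,interpolation=cv2.INTER_CUBIC))
cv2.imwrite("pics/s26d.png",cv2.resize(im[200:290,300:390],None,fx=6.5,fy=6.5,interpolation=cv2.INTER_CUBIC))
for col,box in(("yellow",(333,225,35,20)),("green",(345,250,35,22))):
    c,a=carrier(im,col,box,.019);print(bay(col,0,0))
print([x for x in blobs(im,*RG["red"]) if x[2][1]>280])
E
```

```text
55.775 [ 0.5081993  -0.17102635  0.18411339] [ 0.63155932  0.56400355 -0.37594191]
yellow ctr [ 0.4915 -0.1224] pix 348.8 235.9 x-axis deg 9.2 std mm [23.1 27.3] rect [ 492.  -122.4] [74.1 89.1] 84.5
[ 0.4916 -0.1181]
green ctr [ 0.4794 -0.2445] pix 361.2 261.6 x-axis deg -7.8 std mm [21.9 27.2] rect [ 479.3 -241.5] [61.1 85.7] 84.8
[ 0.47922066 -0.24148052]
[(np.int32(84), (np.int32(385), np.int32(294), np.int32(11), np.int32(11)), array([389.96, 299.04]))]
```

View pics/s26c.png

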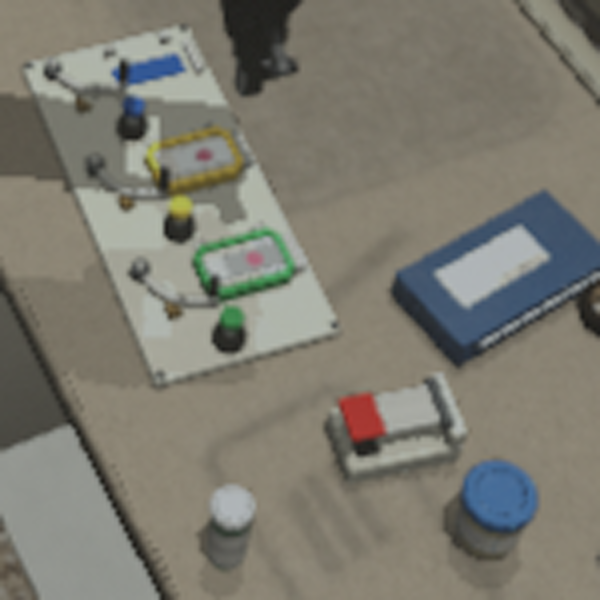

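View pics/s26d.png

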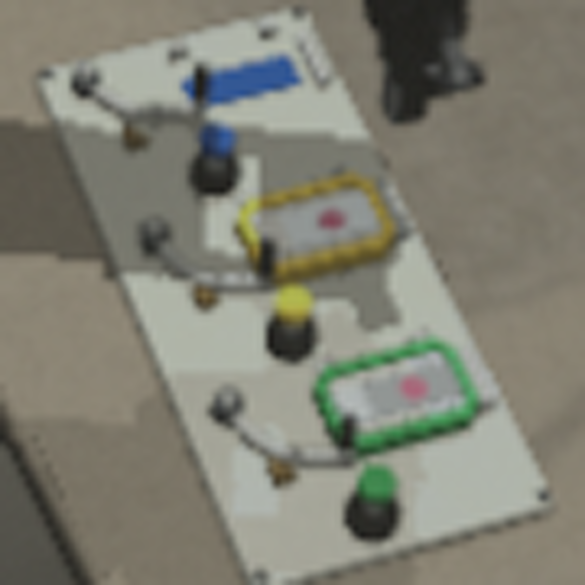

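View pics/s26.png

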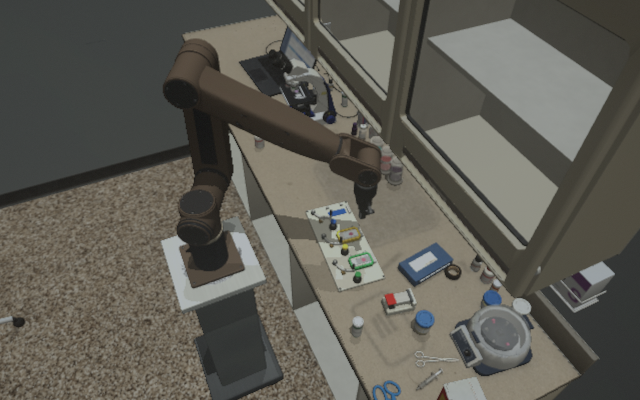

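```bash
python3 -c "
from plant import ctrl
print(ctrl.sign_off())"
```

```text
the job is handed in; nothing more can be done
None
```

The yellow and green carriers are clamped in their own bays. The red start lever was then pushed down to its stop and came up again. I handed the job in at about 56 s.

- **Carriers present:** only yellow and green were on the worktop. I found no blue carrier in any scene picture, so the blue bay was left untouched, as was the pink look-alike. The top camera was no help because furniture blocks its view.
- **Clamping:** I drew both arms back onto their catches and slid each carrier gently against its end stop and side stops until the force rose. Then I pressed each plunger right down.
- **Last checks:**
    - **Arms:** the last picture shows both arms swung in, with their posts on the carriers' clipped corners.
    - **Lever:** the red pad is back at its starting pixels.
    - **Vial and cup:** both are standing where they were.
    - **Bottle:** the arm partly hid it in the last picture. I never went near it.
- **One disagreement:** the final picture puts both carrier centres within 0.5 mm of the predicted seats along x, but 3 to 4 mm off in y. I put this down to the plungers and posts blurring the colour masks, because contact with the side stops had matched the prediction to within about 1 mm. I did not confirm it separately.

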